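Load two drone arm booms into the V-block jig

TASK

Lift the white case out of the V-block jig and set it upright in the low grey tray. Then gently lower the long boom, and after it the short boom, into their pairs of V-notches in the jig (long boom in the widely spaced pair, short boom in the closer pair), each with its fat sleeve in the deep notch and its thin tube in the shallow one so that it sits level. Last, swing the jig's keeper bar a quarter turn to its stop so that it lies across both booms, and leave the other things on the bench where they are.

Things in the scene. Friction and masses are not known exactly. Their poses are not given: they have to be found in the camera images.
- jig: Fixed jig: dark steel plate 190 (x) x 170 (y) x 12 mm, four aluminium V-blocks (14 mm thick, tops 52 to 55 mm above the bench), a keeper in the middle. Origin: centre of the underside, on the bench; z up. Two lanes run along its y, at x = +70 mm (long boom) and -70 mm (short boom), each with a deep and a shallow 90 degree notch. A boom put in the wrong way round slopes about 0.1 rad.
- long_rest (a point): Where the long boom's origin lies when seated: jig x +70, y 0, z 50 mm (axes as the jig). Its x axis (sleeve to tip) then points along jig +y. Deep notch (40 mm wide, bottom 32 mm above the bench) centred at jig y = -72 mm; shallow notch (32 mm wide, bottom 39 mm above the bench) at y = +48 mm.
- short_rest (a point): Where the short boom's origin lies when seated: jig x -70, y 0, z 50 mm (axes as the jig). Its x axis (sleeve to tip) then points along jig -y. Deep notch (40 mm wide, bottom 32 mm above the bench) centred at jig y = +50 mm; shallow notch (32 mm wide, bottom 39 mm above the bench) at y = -33 mm.
- keeper (a joint): Angle of the steel keeper bar (174 x 14 x 10 mm, 70 to 80 mm above the bench) about the upright axis through the jig's origin. At 0 it lies along jig y between the lanes; it grows anticlockwise seen from above to its stop at 1.57 rad, across both lanes, 7 mm above seated sleeves. Starts at 0 to 0.25. Light friction (about 1 N at the tab); stays where left.
- keeper_tab (a point): Top centre of the keeper's round upright tab (14 mm diameter, from 80 to 112 mm above the bench), 77 mm from the pivot; at keeper angle 0 it is on the jig's +y side, at the stop on the jig's -x side, over the short lane. It may be pinched and led round, or pushed.
- long_boom: Loose drone boom, 190 mm long, about 0.16 kg, lying on the bench. Origin: middle of its length, on its axis, 13 mm above the bench. x runs from fat end to tip: aluminium sleeve 26 mm diameter from x = -95 to -30, black tube 16 mm diameter from -30 to +67, black square block 26 x 26 mm from +67 to +95 mm. Balances about at its origin, where the tube can be gripped.
- short_boom: Loose boom like the long one but 150 mm long, about 0.12 kg: sleeve 26 mm diameter from x = -75 to -25 mm, tube 16 mm diameter from -25 to +52 mm, square block 26 x 26 mm from +52 to +75 mm. Origin: middle of its length, on its axis, 13 mm above the bench as it lies; x axis from sleeve to tip. Balances about at its origin.
- case: White closed plastic case 44 (x) x 64 (y) x 62 mm tall, about 0.12 kg, standing loose on the jig's plate (12 mm above the bench) between the V-blocks of the long lane, in the way of the long boom. Best gripped across its 44 mm, near its top. Origin: centre of its underside; z up.
- tray: Fixed low grey tray, 130 (x) x 110 (y) x 20 mm tall outside, 4 mm walls, open at the top, floor 4 to 5 mm above the bench. Origin: centre of its underside. It stands at the left or right end of the work area.
- supply: Grey bench power supply 120 x 100 x 85 mm tall, fixed, at the other end from the tray. Origin: centre of its underside. Bystander.
- tape: Bystander: roll of blue tape lying flat, 100 mm diameter, 24 mm tall; origin at the centre of its underside.
- spool: Bystander: solder spool standing, 48 mm diameter, 38 mm tall; origin at the centre of its underside.
- jar: Bystander: clear jar, 48 mm diameter, 55 mm tall; origin at the centre of its underside.
- pliers: Bystander: pliers lying flat, about 135 mm long, 12 mm tall; origin at the pivot, on the bench.
- driver: Bystander: black power screwdriver lying, 200 mm long, 41 mm tall; origin on the bench under its body.
- wrench: Bystander: wrench lying flat, 150 mm long; origin on its underside.
- fuse_box: Bystander: clear box 60 x 50 x 30 mm tall; origin at the centre of its underside.
Not all that is in view belongs to the job. Leave any purple or turquoise look-alike of the case alone.

How it is judged (in metres and radians):
On the way, in this order (a step that is already met when the one before it is completed fails the run):
1. the white case stands upright in the grey tray (x of case in the frame of tray between -0.05 and 0.05 m and y of case in the frame of tray between -0.045 and 0.045 m and z of case in the frame of tray between -0.002 and 0.01 m and angle between case's own z axis and vertical below 0.12 rad), for 0.2 s.
2. the long boom sits level in the widely spaced V-notches, sleeve in the deep one (x of long_boom in the frame of jig between 0.065 and 0.075 m and y of long_boom in the frame of jig between -0.016 and 0.016 m and z of long_boom in the frame of jig between 0.046 and 0.0535 m and angle between long_boom's own x axis and vertical between 1.5358 and 1.6058 rad and angle between the x axis of long_boom and the y axis of jig, either way round below 0.06 rad), for 0.2 s.
3. the short boom sits level in the closer V-notches, sleeve in the deep one (x of short_boom in the frame of jig between -0.075 and -0.065 m and y of short_boom in the frame of jig between -0.016 and 0.016 m and z of short_boom in the frame of jig between 0.046 and 0.0535 m and angle between short_boom's own x axis and vertical between 1.5358 and 1.6058 rad and angle between the x axis of short_boom and the y axis of jig, either way round below 0.06 rad), for 0.2 s.
4. the keeper bar is swung to its stop across both booms (value of joint keeper above 1.42 rad), for 0.2 s.
At the end, for the whole second after the job is handed in: Case upright on the tray floor, inside its walls; each boom in its own lane, right way round, within 5 mm across and 16 mm along the lane and 4 mm in height of its rest point, level within 0.035 rad, in line within 0.06 rad; keeper above 1.42 rad; case and booms at rest (below 20 mm/s) (all of step 1 and all of step 2 and all of step 3 and value of joint keeper above 1.42 rad and linear speed of each of case, long_boom, short_boom below 0.02 m/s); the robot touches nothing.
It fails at once if a bystander is moved by more than 25 mm (distance of any of tape, spool, jar, pliers, driver, wrench, fuse_box from where it was at the start of the episode above 0.025 m).
It fails at once if a boom is dropped or flung into the jig (faster than 0.6 m/s less than 100 mm above the bench, its origin within 130 mm of the jig's centre) ((linear speed of long_boom above 0.6 m/s and horizontal distance between long_boom and jig below 0.13 m and height (world z) of long_boom below 0.1 m) or (linear speed of short_boom above 0.6 m/s and horizontal distance between short_boom and jig below 0.13 m and height (world z) of short_boom below 0.1 m)).
It also fails if it takes over 72 s, if anything falls off the work surface, if the arm or the gripper's body presses on something with over 40 N, if the wrist force passes 120 N, or if a joint passes its speed limit or range.

ROBOT

A 6-joint arm with a two-finger parallel gripper is mounted at the origin on the work surface. World frame = base frame: x ahead of the robot, y to its left, z up, the work surface at z = 0. Lengths are in m, angles in degrees, forces in N, time in s.
With the tool pointing down it reaches from about 0.325 to 0.75 m from the base axis. Payload 7.6 kg.
Tool frame: the origin (TCP) lies midway between the tips of the shut fingers; the grasp point (between the pads) lies 19 mm behind it (manip.grasp_offset is the distance from the TCP to the grasp point, in m); z points along the fingers, y is the direction in which the jaws open and shut (so a half turn about z gives the same grasp; the last joint's range is limited). The gripper opens to 85 mm and grips with 20 to 120 N. Pads are 22 mm wide; open, the fingers measure 114 mm over their backs; the gripper's body (76 mm by 85 mm) begins 54 mm behind the grasp point. The pads swing forward as they close: fully open they stand 13 mm farther back than shut.
Start: joints at [-72.095, 2.991, 80.254, -0, 96.75, -4.028], TCP at [0.196, -0.487, 0.231] pointing down, gripper open.
Joint ranges: [-166.34, 166.34], [-52.06, 124.39], [6.96, 135.62], [-60.46, 240.46], [14.63, 156.25], [-167.68, 167.68]. Speed limits (degrees/s): [147.25, 147.25, 172.46, 180, 180, 180].

INTERFACE

Orientations are given as [roll, pitch, yaw] about the fixed x, y, z axes, in that order (R = Rz(yaw) Ry(pitch) Rx(roll)).
In Python, from rig import manip gives the robot as it stands. The module is installed in compiled form; this text tells all that it offers.
- The arm moves only by the tool send_rows, never from a script. Its argument "commands" is text: rows parted by semicolons, each of 4 numbers parted by spaces: the shift along the tool's x, y, z scaled (see below), then the turn about the tool's z scaled (see below). A call has 1 to 8 rows; each row shifts and turns the pose as measured when the row begins, along the tool's axes as they then stand; what a row does not reach is not made up. The controller multiplies each number of a shift by 0.5 m and each number of a turn by pi/2 rad. A row lasts 1/10 s, in which the tool goes at most 50 mm and 8.59 degrees, less where a joint would pass 70% of its speed; a pose out of reach is approached as far as the arm can. A call with a number of a shift or a turn outside -1 to 1 is refused whole. A call with a gripper value outside its range is refused whole. "gripper" is the opening in per cent of the stroke, from 0 (shut) to 100 (fully open), set as the call begins (left out, the last holds). The fingers move at their own pace and stop on an object; the grip force is fixed at half the most. Time passes only in rows, so rows that do not move let the fingers close. It gives the time, the measured TCP pose, the force and the opening at its end, in the units of the state.
- manip.state(): the state, without advancing time (a new reading comes with each control period).
- manip.capture(name): name is "scene" or "top" or "wrist"; returns a dict with "image" (480x640x3 uint8, blue, green, red), "K" (3x3 intrinsics, pixels), "xyz" and "rotation" of the camera in the world. Camera axes: x right, y down, z forward; pixel columns grow to the right and rows downward; lengths in m; the calibration is good to about 2 mm. A picture is of the moment at which its call begins. There is no depth.
- manip.close_job(): hands the job in, once; it reports no verdict.
The state is a dict: "time_s": time; "joints": joint angles; "dq": joint speeds; "effort": joint torques, N m; "tcp_pos": TCP position; "tcp_rot": TCP orientation; "force": force on the tool from outside, world axes, zero at the start; "torque": the same for the moment, N m; "gripper_width": finger opening in m.
Only numpy, scipy, OpenCV 4.12 (cv2) and the standard library are available. Lean on these libraries where they do the work, as an engineer would, in place of code of your own. Each camera call takes 0.05 s, during which the arm holds its last target.

## Working session

There is one attempt and no reset: what is moved stays moved. The work goes in short steps, Python scripts to look and compute and a tool call to move; the robot and the scene stay as the last step left them, time stands still between calls to the robot, and variables do not carry over. Pictures are saved under pics/ and viewed, and the job is handed in when it is done.

Besides the shell and the picture viewer there is one more tool, called after ">>>" by a JSON object that holds its "op" and its "data", one argument or row to a line. send_rows: Moves the arm, as the interface text tells. Shifts and turns lie within -1 to 1; 1 stands for 0.5 m of shift or pi/2 rad of turn. Its arguments: {"type":"object","properties":{"commands":{"type":"string"},"gripper":{"type":"number"}},"required":["commands"]}

```bash
mkdir -p pics
cat > h.py <<'E'
import numpy as np,cv2,json
from rig import manip
def cap(n,f):
    c=manip.capture(n); cv2.imwrite('pics/'+f+'.png',c['image']); np.savez('pics/'+f,K=c['K'],xyz=c['xyz'],R=c['rotation'],im=c['image']); return c
def load(f):
    d=np.load('pics/'+f+'.npz'); return dict(K=d['K'],xyz=d['xyz'],rotation=d['R'],image=d['im'])
def ray(c,u,v):
    d=np.linalg.inv(c['K'])@np.array([u,v,1.]); return np.array(c['rotation'])@d
def pt(c,u,v,z):
    d=ray(c,u,v); o=np.array(c['xyz']); return o+d*(z-o[2])/d[2]
def proj(c,p):
    q=np.array(c['rotation']).T@(np.array(p)-np.array(c['xyz'])); q=c['K']@q; return q[:2]/q[2]
E
python3 - <<'E'
from h import *
for n in('scene','top'):
    c=cap(n,n+'0'); print(n,np.array(c['K']).round(1).tolist(),np.array(c['xyz']).round(3),np.array(c['rotation']).round(3).tolist())
print(manip.state())
E
```

```text
scene [[484.1, 0.0, 320.1], [0.0, 484.1, 242.1], [0.0, 0.0, 1.0]] [ 1.237 -0.345  0.994] [-140.191, -0.553, 64.134]
top [[498.3, 0.0, 318.7], [0.0, 498.3, 243.5], [0.0, 0.0, 1.0]] [0.485 0.002 1.184] [-175.822, -0.326, -91.578]
{'time_s': 0.1, 'joints': array([-7.20962713e+01,  3.02541405e+00,  8.03074294e+01, -1.38676525e-03,
        9.67492036e+01, -4.02938214e+00]), 'dq': array([-0.01737768, -0.23114653, -0.17658663, -0.0122406 , -0.07726076,
       -0.02302194]), 'effort': array([ 1.44867052e-03, -3.82583785e+01, -3.60987496e+01, -8.28885675e-06,
        4.76685731e-03, -1.20519113e-05]), 'tcp_pos': array([ 0.19601984, -0.48674421,  0.23053816]), 'tcp_rot': array([-1.79918059e+02, -4.39130061e-03,  2.19329457e+01]), 'force': array([-0.71734544,  0.15652415, -0.4295505 ]), 'torque': array([ 0.00793884, -0.00945491, -0.00683381]), 'gripper_width': 0.08574137989712906}
```

```bash
python3 - <<'E'
s=open('h.py').read()
s=s.replace("from rig","from scipy.spatial.transform import Rotation as Ro\nfrom rig").replace("np.array(c['rotation'])","RR(c)").replace("def cap","def RR(c): return Ro.from_euler('xyz',np.array(c['rotation']),degrees=True).as_matrix()\ndef cap")
open('h.py','w').write(s)
E
python3 -c "
from h import *
c=load('top0');print(pt(c,320,240,0),pt(c,400,240,0),pt(c,320,300,0))"
```

```text
[ 0.58006346 -0.01075794  0.        ] [ 0.57489357 -0.20156516  0.        ] [ 0.43789175 -0.00681492  0.        ]
```

View pics/top0.png

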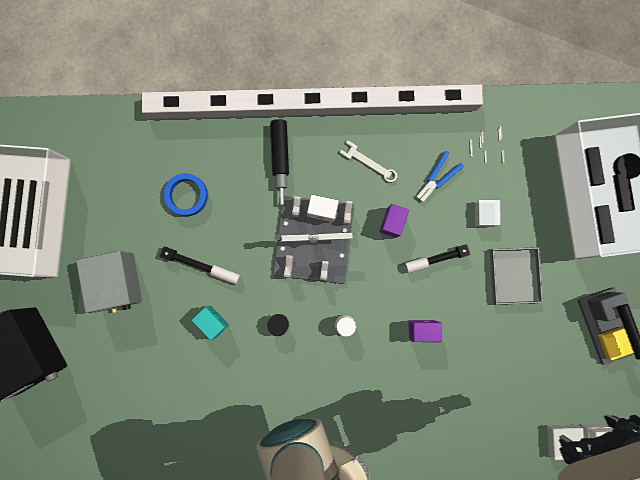

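View pics/scene0.png

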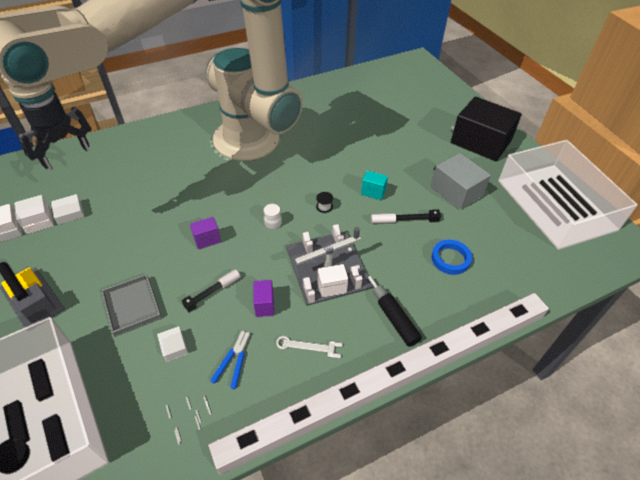

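The top view shows the jig near (313,240) with the white case at (323,208). The long boom is at (200,265) and the short boom at (437,258), both already pointing roughly the right way. The tray is at (516,276). Candidates for the case:
- White box at (323,208) inside the jig: this fits, being white and standing in the long lane.
- Fuse box at (488,213): clear, not the case.
- Purple boxes at (395,220) and (426,331), and a turquoise one at (210,322): look-alikes to leave alone.

I'll confirm with enlarged crops.

Run:
```python
from h import *
c=load('top0')['image']
a=c[180:300,250:410]; cv2.imwrite('pics/crop_jig.png',cv2.resize(a,None,fx=5,fy=5,interpolation=cv2.INTER_CUBIC))
l=c[235:295,150:250]; r=c[235:295,395:495]
cv2.imwrite('pics/crop_booms.png',cv2.resize(np.hstack([l,r]),None,fx=4,fy=4,interpolation=cv2.INTER_CUBIC))
s=load('scene0')['image'][215:315,270:400]; cv2.imwrite('pics/crop_jigs.png',cv2.resize(s,None,fx=6,fy=6,interpolation=cv2.INTER_CUBIC))
```

```text
(no output)
```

View pics/crop_jig.png

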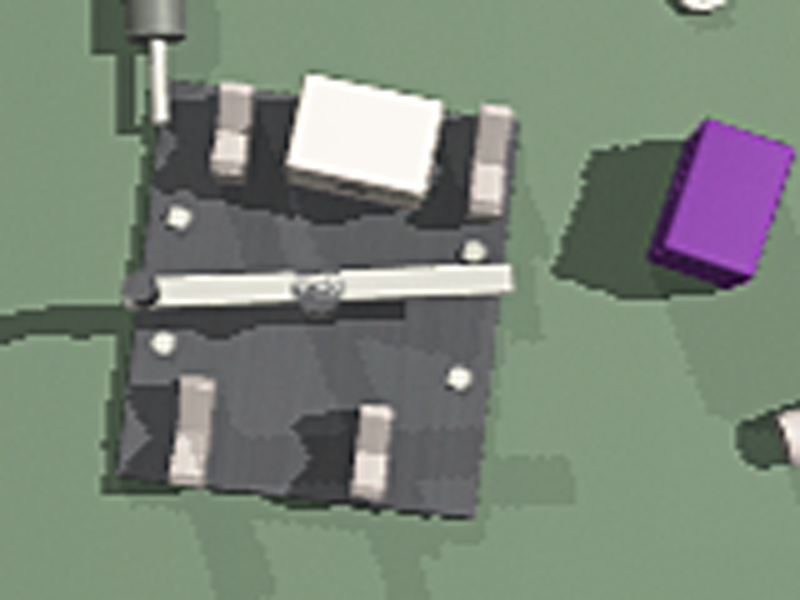

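View pics/crop_jigs.png

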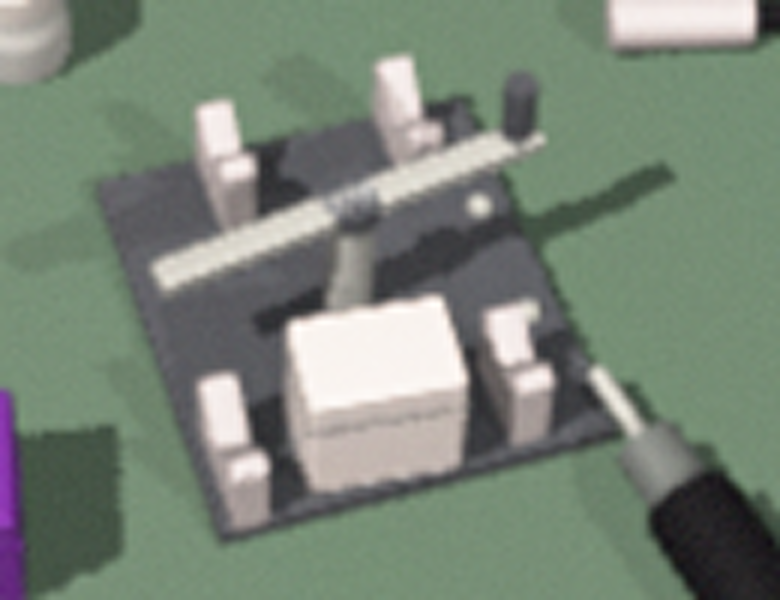

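View pics/crop_booms.png

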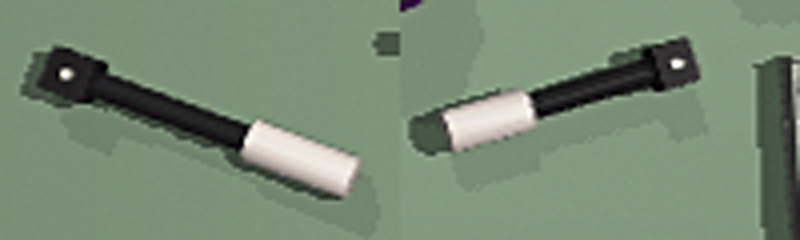

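Run:
```python
from h import *
c=load('top0')
P=[pt(c,250+(u+.5)/5-.5,180+(v+.5)/5-.5,.012)[:2] for u,v in [(170,83),(518,120),(475,517),(120,475)]]
P=np.array(P);print(P.round(4), [np.linalg.norm(P[i]-P[(i+1)%4]).round(4) for i in range(4)])
o=P.mean(0); ex=(P[0]+P[1]-P[2]-P[3])/2; print('jig',o,np.degrees(np.arctan2(ex[1],ex[0])))
ey=(P[0]+P[3]-P[1]-P[2])/2; print(np.degrees(np.arctan2(-ey[0],ey[1])))
C=np.array([pt(c,250+(u+.5)/5-.5,180+(v+.5)/5-.5,.074)[:2] for u,v in [(310,73),(442,100),(427,195),(290,163)]])
print('case',C.mean(0),[np.linalg.norm(C[i]-C[(i+1)%4]).round(4) for i in range(4)]); e=C[0]+C[1]-C[2]-C[3]; print(np.degrees(np.arctan2(e[1],e[0])))
t=[pt(c,u,v,.02)[:2] for u,v in [(492,249),(537,248),(541,302),(492,304)]];print('tray',np.round(t,3),np.mean(t,0))
im=c['image'].astype(int)
# booms
for n,x0,x1,sgn,L in(('long',150,250,-1,.19),('short',395,475,1,.15)):
    sub=c['image'][235:295,x0:x1]; hsv=cv2.cvtColor(sub,cv2.COLOR_BGR2HSV)
    w=((hsv[...,2]>170)&(hsv[...,1]<50)).astype(np.uint8); b=(hsv[...,2]<55).astype(np.uint8)
    for m,nm in((w,'w'),(b,'b')):
        nn,lab,st,ce=cv2.connectedComponentsWithStats(m)
        print(n,nm,[(st[i][:5].tolist(),(ce[i]+[x0,235]).round(1).tolist()) for i in range(1,nn) if st[i][4]>15])
k=manip.capture('wrist'); s=manip.state()
cv2.imwrite('pics/w0.png',k['image']); T=Ro.from_euler('xyz',s['tcp_rot'],degrees=True).as_matrix()
print(k['K'].tolist(),T.T@(np.array(k['xyz'])-s['tcp_pos'])); print((T.T@RR(k)).round(3))
```

```text
[[ 0.6857  0.0729]
 [ 0.6636 -0.0918]
 [ 0.4764 -0.0655]
 [ 0.5006  0.1005]] [np.float64(0.1661), np.float64(0.189), np.float64(0.1677), np.float64(0.1871)]
jig [0.58158705 0.00400283] -8.238557689559919
-7.980329968574592
case [ 0.65023012 -0.0189477 ] [np.float64(0.0606), np.float64(0.0435), np.float64(0.0631), np.float64(0.0418)]
-12.243303978554097
tray [[ 0.546 -0.413]
 [ 0.546 -0.519]
 [ 0.42  -0.521]
 [ 0.418 -0.406]] [ 0.48258414 -0.46486807]
long w [([61, 30, 29, 18, 261], [224.6, 273.6])]
long b [([9, 12, 53, 26, 424], [183.3, 259.2])]
short w [([11, 23, 23, 14, 206], [416.9, 264.4])]
short b [([33, 10, 42, 19, 283], [449.2, 254.7])]
[[354.29396369376343, 0.0, 320.05408923328076], [0.0, 354.29396369376343, 231.62665720316727], [0.0, 0.0, 1.0]] [ 0.08055237  0.00049611 -0.14321253]
[[ 0.    -0.95  -0.311]
 [ 1.     0.    -0.   ]
 [ 0.    -0.311  0.95 ]]
```

```bash
cat >> h.py <<'E'
def wrap(a): return (a+180)%360-180
def plan(x,y,z,yaw,n=8,lin=.048,ang=8.4,start=None):
    s=manip.state() if start is None else None
    p=np.array(s['tcp_pos']) if s else np.array(start[:3]); a=s['tcp_rot'][2] if s else start[3]
    g=np.array([x,y,z]); out=[]
    while len(out)<60:
        d=g-p; da=wrap(yaw-a); k=np.linalg.norm(d)
        if k<4e-4 and abs(da)<.1: break
        if k>lin: d=d*lin/k
        st=np.clip(da,-ang,ang)
        R=Ro.from_euler('xyz',[180,0,a],degrees=True).as_matrix(); t=R.T@d
        out.append("%.3f %.3f %.3f %.3f"%(t[0]/.5,t[1]/.5,t[2]/.5,-st/90))
        p=p+d; a=a+st
    print(len(out))
    for i in range(0,len(out),8): print('; '.join(out[i:i+8]))
def st():
    s=manip.state(); print(round(s['time_s'],2),s['tcp_pos'].round(4),s['tcp_rot'].round(2),s['force'].round(1),round(s['gripper_width'],4))
E
python3 -c "
from h import *
plan(.6,0,.25,80)"
```

```text
14
0.084 -0.046 -0.003 -0.093; 0.090 -0.033 -0.003 -0.093; 0.094 -0.019 -0.003 -0.093; 0.096 -0.005 -0.003 -0.093; 0.096 0.009 -0.003 -0.093; 0.093 0.023 -0.003 -0.093; 0.089 0.036 -0.003 -0.085; 0.083 0.048 -0.003 -0.000
0.083 0.048 -0.003 -0.000; 0.083 0.048 -0.003 -0.000; 0.083 0.048 -0.003 -0.000; 0.083 0.048 -0.003 -0.000; 0.083 0.048 -0.003 -0.000; 0.015 0.009 -0.001 -0.000
```

>>> {"op": "send_rows", "data": {
  "commands": "0.084 -0.046 -0.003 -0.093; 0.090 -0.033 -0.003 -0.093; 0.094 -0.019 -0.003 -0.093; 0.096 -0.005 -0.003 -0.093; 0.096 0.009 -0.003 -0.093; 0.093 0.023 -0.003 -0.093; 0.089 0.036 -0.003 -0.085; 0.083 0.048 -0.003 0"
}}

```text
time_s: 0.95
tcp_pos: [0.442, -0.1809, 0.2402]
tcp_rot: [-179.8, -0.2, 81.4]
force: [-0.2, -0.3, 0.3]
gripper_width: 0.0857
```

```bash
python3 -c "
from h import *
plan(.6,0,.25,80)"
```

```text
6
0.081 0.052 -0.004 0.015; 0.082 0.050 -0.004 -0.000; 0.082 0.050 -0.004 -0.000; 0.082 0.050 -0.004 -0.000; 0.082 0.050 -0.004 -0.000; 0.001 0.000 -0.000 -0.000
```

>>> {"op": "send_rows", "data": {
  "commands": "0.081 0.052 -0.004 0.015; 0.082 0.050 -0.004 0; 0.082 0.050 -0.004 0; 0.082 0.050 -0.004 0; 0.082 0.050 -0.004 0; 0 0 0 0; 0 0 0 0"
}}

```text
time_s: 1.65
tcp_pos: [0.6069, 0.0138, 0.2463]
tcp_rot: [-179.5, -0.2, 80.4]
force: [1.4, -0.7, 0.6]
gripper_width: 0.0853
```

```bash
python3 -c "
from h import *
cap('wrist','w1');st()"
```

```text
1.7 [0.6066 0.0136 0.2461] [-179.43   -0.23   80.4 ] [0.2 0.6 0.3] 0.0857
```

View pics/w1.png

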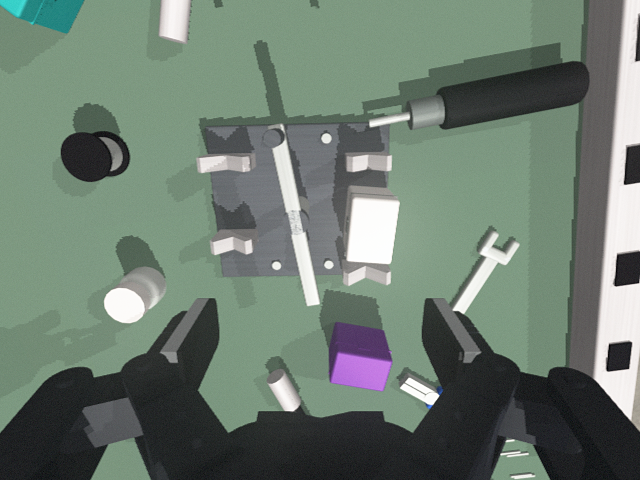

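Run:
```python
from h import *
c=load('w1')['image'][105:315,190:420]; cv2.imwrite('pics/w1c.png',cv2.resize(c,None,fx=2.8,fy=2.8,interpolation=cv2.INTER_CUBIC))
```

```text
(no output)
```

View pics/w1c.png

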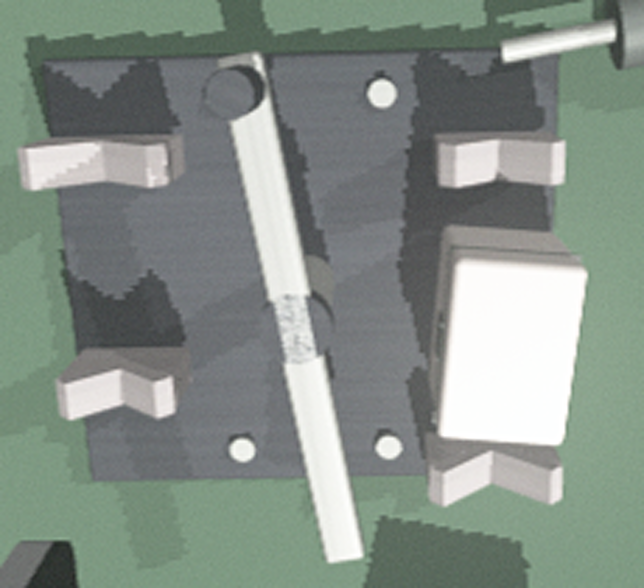

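Run:
```python
from h import *
c=load('w1')
f=lambda u,v,z:pt(c,190+(u+.5)/2.8-.5,105+(v+.5)/2.8-.5,z)[:2]
TL,TR,BL=f(43,62,.012),f(560,47,.012),f(93,480,.012)
print(TL,TR,BL,np.linalg.norm(TL-TR),np.linalg.norm(TL-BL)); o=(TR+BL)/2
d=TR-TL; e=TL-BL; print('jig',o,np.degrees(np.arctan2(d[1],d[0])),np.degrees(np.arctan2(-e[0],e[1])))
C=np.array([f(*q,.074) for q in [(458,258),(587,268),(563,445),(440,435)]])
print('case',C.mean(0),[np.linalg.norm(C[i]-C[(i+1)%4]).round(4) for i in range(4)])
e=C[1]+C[2]-C[0]-C[3]; print(np.degrees(np.arctan2(e[1],e[0]))); e=C[0]+C[1]-C[2]-C[3]; print(np.degrees(np.arctan2(-e[0],e[1])))
print('screws',[f(*q,.014).round(4) for q in[(382,92),(243,449),(388,446)]])
k=f(262,55,.08),f(345,562,.08);print('bar',k, f(233,92,.112))
```

```text
[0.50078269 0.10242721] [0.68786588 0.07626529] [ 0.47705484 -0.06371401] 0.18890359325800565 0.1678270346013904
jig [0.58246036 0.00627564] -7.9606797367341064 -8.127868534657916
case [ 0.65080705 -0.01612005] [np.float64(0.0421), np.float64(0.0623), np.float64(0.0425), np.float64(0.0621)]
-14.1458892233678
-13.413225709138326
screws [array([0.6216, 0.0715]), array([ 0.5424, -0.0593]), array([ 0.6014, -0.0677])]
bar (array([0.58801853, 0.09150841]), array([ 0.58310399, -0.08091114])) [0.58188777 0.08338619]
```

```bash
python3 -c "
from h import *
plan(.6505,-.0175,.13,76.7)
plan(.6505,-.0175,.036,76.7,start=(.6505,-.0175,.13,76.7),lin=.035)"
```

```text
3
-0.018 0.036 0.087 0.041; -0.015 0.037 0.087 -0.000; -0.010 0.025 0.058 -0.000
3
0.000 -0.000 0.070 -0.000; 0.000 -0.000 0.070 -0.000; 0.000 -0.000 0.048 -0.000
```

>>> {"op": "send_rows", "data": {
  "commands": "-0.018 0.036 0.087 0.041; -0.015 0.037 0.087 0; -0.010 0.025 0.058 0; 0 0 0 0; 0 0 0 0",
  "gripper": 75
}}

```text
time_s: 2.2
tcp_pos: [0.6488, -0.0234, 0.1316]
tcp_rot: [-179.8, -0.2, 76.2]
force: [0.4, 0.1, -0.1]
gripper_width: 0.064
```

```bash
python3 -c "
from h import *
cap('wrist','w2');st()
plan(.6505,-.0175,.036,76.7,lin=.03)"
```

```text
2.25 [ 0.6487 -0.0234  0.1315] [-179.81   -0.23   76.2 ] [-1.2 -0.9 -0.4] 0.0644
4
0.004 0.000 0.060 -0.006; 0.004 0.000 0.060 -0.000; 0.004 0.000 0.060 -0.000; 0.001 0.000 0.011 -0.000
```

View pics/w2.png

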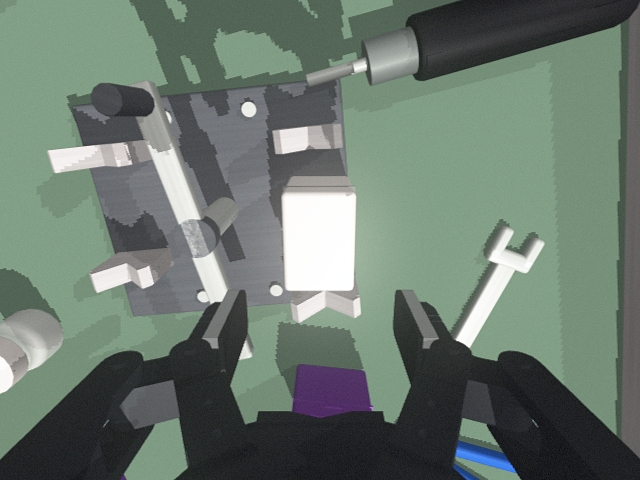

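The case top at (320,242) is centred between the fingers and square to them, so I'm going down.

>>> {"op": "send_rows", "data": {
  "commands": "0.004 0 0.060 -0.006; 0.004 0 0.060 0; 0.004 0 0.060 0; 0.001 0 0.011 0; 0 0 0 0"
}}

```text
time_s: 2.75
tcp_pos: [0.6549, -0.0167, 0.0497]
tcp_rot: [178.9, -0.4, 76.8]
force: [1.0, 0.0, 0.5]
gripper_width: 0.0641
```

>>> {"op": "send_rows", "data": {
  "commands": "0 0 0 0; 0 0 0 0; 0 0 0 0; 0 0 0 0; 0 0 0 0",
  "gripper": 0
}}

```text
time_s: 3.25
tcp_pos: [0.6577, -0.017, 0.0579]
tcp_rot: [178.4, -0.5, 76.8]
force: [0.3, -0.2, -1.4]
gripper_width: 0.0426
```

```bash
python3 -c "
from h import *
st();cap('wrist','w3');print(manip.state()['joints'].round(2),manip.state()['dq'].round(2));st()"
```

```text
3.25 [ 0.6577 -0.017   0.0579] [178.36  -0.51  76.76] [ 0.3 -0.2 -1.4] 0.0426
[-4.81 29.29 68.93  0.27 80.09  8.4 ] [ 0.    0.19  0.16  0.08 -0.04  0.03]
3.3 [ 0.6577 -0.017   0.0579] [178.36  -0.51  76.76] [-0.7  1.  -1.9] 0.0428
```

View pics/w3.png

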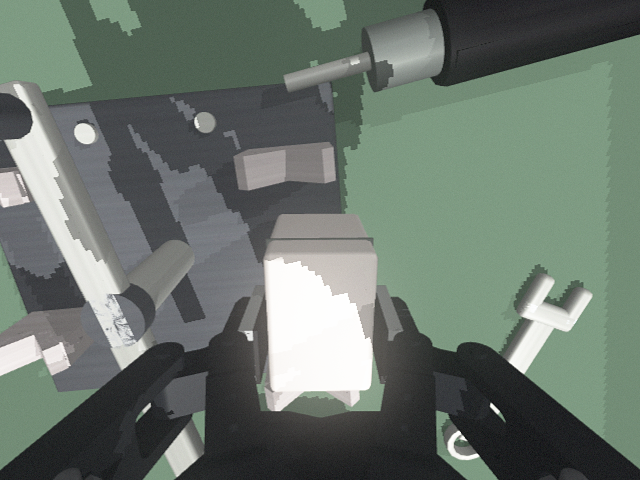

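>>> {"op": "send_rows", "data": {
  "commands": "0 0 -0.02 0; 0 0 -0.06 0; 0 0 -0.08 0; 0 0 -0.08 0; 0 0 0 0; 0 0 0 0"
}}

```text
time_s: 3.9
tcp_pos: [0.653, -0.0173, 0.1831]
tcp_rot: [178.5, -0.5, 76.8]
force: [0.0, 0.2, -2.0]
gripper_width: 0.0428
```

```bash
python3 -c "
from h import *
cap('wrist','w4');st();plan(.486,-.467,.16,90)"
```

```text
3.95 [ 0.6533 -0.0174  0.1839] [178.46  -0.49  76.75] [-0.1  0.2 -1. ] 0.0425
10
-0.095 -0.012 0.005 -0.093; -0.092 -0.026 0.005 -0.054; -0.090 -0.033 0.005 -0.000; -0.090 -0.033 0.005 -0.000; -0.090 -0.033 0.005 -0.000; -0.090 -0.033 0.005 -0.000; -0.090 -0.033 0.005 -0.000; -0.090 -0.033 0.005 -0.000
-0.090 -0.033 0.005 -0.000; -0.090 -0.033 0.005 -0.000
```

View pics/w4.png

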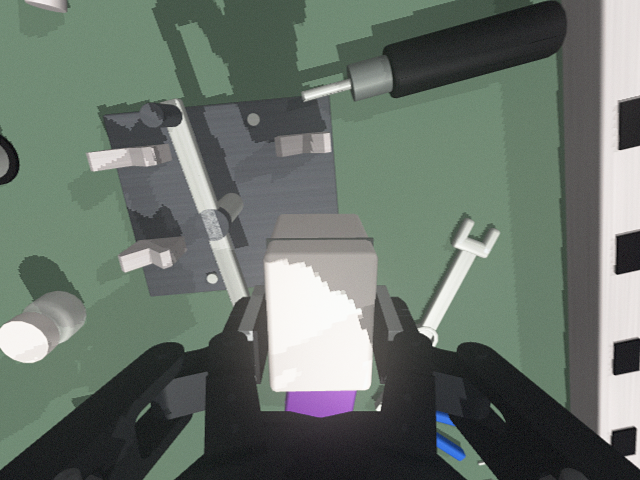

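>>> {"op": "send_rows", "data": {
  "commands": "-0.095 -0.012 0.005 -0.093; -0.092 -0.026 0.005 -0.054; -0.090 -0.033 0.005 0; -0.090 -0.033 0.005 0; -0.090 -0.033 0.005 0; -0.090 -0.033 0.005 0; -0.090 -0.033 0.005 0; -0.090 -0.033 0.005 0"
}}

```text
time_s: 4.75
tcp_pos: [0.518, -0.3818, 0.1459]
tcp_rot: [179.2, -0.7, 91.1]
force: [1.5, 0.7, -2.0]
gripper_width: 0.0428
```

```bash
python3 -c "
from h import *
st();plan(.484,-.466,.15,90)"
```

```text
4.75 [ 0.518  -0.3818  0.1459] [179.22  -0.68  91.13] [ 1.5  0.7 -2. ] 0.0428
2
-0.088 -0.038 -0.004 0.013; -0.079 -0.032 -0.004 -0.000
```

>>> {"op": "send_rows", "data": {
  "commands": "-0.088 -0.038 -0.004 0.013; -0.079 -0.032 -0.004 0; 0 0 0 0; 0 0 0 0; 0 0 0 0"
}}

```text
time_s: 5.25
tcp_pos: [0.4753, -0.4725, 0.1379]
tcp_rot: [179.9, -1.3, 89.4]
force: [1.4, -0.3, -0.9]
gripper_width: 0.0425
```

```bash
python3 -c "
from h import *
st();cap('wrist','w5');cap('top','t5');st();plan(.484,-.466,.15,90)"
```

```text
5.25 [ 0.4753 -0.4725  0.1379] [179.88  -1.27  89.41] [ 1.4 -0.3 -0.9] 0.0425
5.35 [ 0.4759 -0.4719  0.1383] [179.85  -1.26  89.48] [-0.1  0.3 -1.3] 0.0431
1
0.012 0.016 -0.023 -0.006
```

View pics/w5.png

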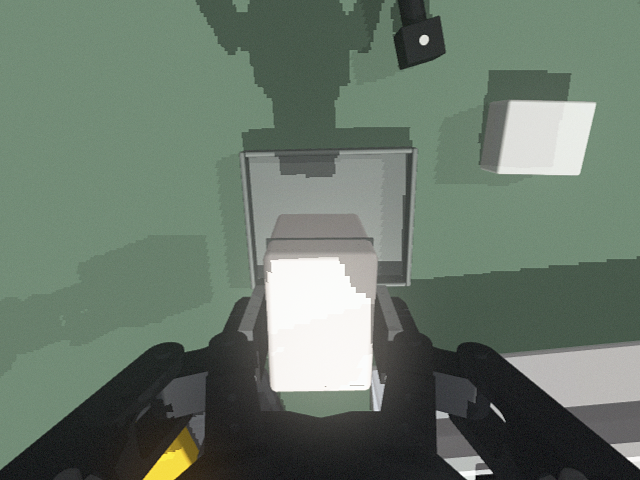

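View pics/t5.png

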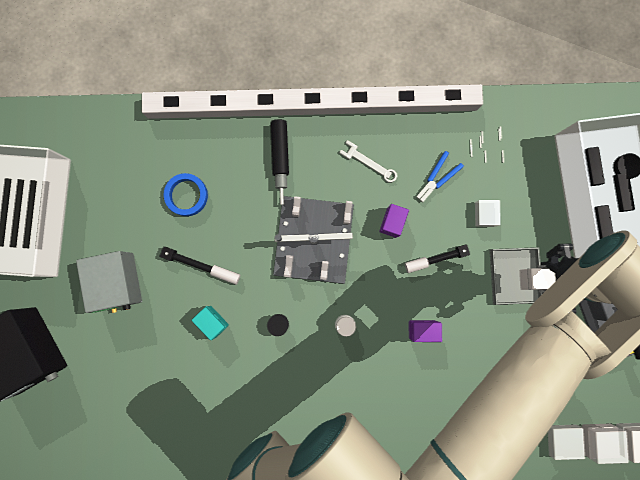

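Run:
```python
from h import *
c=load('w5')
a,b,r,l=[pt(c,u,v,.02)[:2] for u,v in [(242,152),(416,149),(410,285),(251,285)]]
print(a,b,r,l)
d=b-a; print(np.linalg.norm(d),np.degrees(np.arctan2(d[1],d[0])))
d/=np.linalg.norm(d); print('tray',(a+b)/2+np.array([d[1],-d[0]])*.055)
plan(.485,-.464,.056,89.5,lin=.03)
```

```text
[ 0.4204596  -0.41472479] [ 0.54664576 -0.41389972] [ 0.5491359 -0.521821 ] [ 0.41995362 -0.5203755 ]
0.1261888589113813 0.3746244523720076
tray [ 0.48391229 -0.46931108]
3
0.006 0.006 0.059 -0.000; 0.006 0.006 0.059 -0.000; 0.004 0.005 0.046 -0.000
```

>>> {"op": "send_rows", "data": {
  "commands": "0.003 0.006 0.045 0; 0.003 0.006 0.045 0; 0.002 0.004 0.045 0; 0 0 0.02 0; 0 0 0 0; 0 0 0 0"
}}

```text
time_s: 5.95
tcp_pos: [0.4894, -0.4612, 0.0618]
tcp_rot: [179.6, -1.1, 90.0]
force: [0.8, 0.4, -1.0]
gripper_width: 0.0429
```

>>> {"op": "send_rows", "data": {
  "commands": "-0.012 -0.010 0.010 0; 0 0 0.008 0; 0 0 0.006 0; 0 0 0 0; 0 0 0 0"
}}

```text
time_s: 6.45
tcp_pos: [0.4849, -0.4692, 0.0528]
tcp_rot: [179.4, -0.8, 90.0]
force: [-1.1, 0.8, -2.0]
gripper_width: 0.0424
```

>>> {"op": "send_rows", "data": {
  "commands": "0 0 0.005 0; 0 0 0.004 0; 0 0 0 0; 0 0 0 0"
}}

```text
time_s: 6.85
tcp_pos: [0.4852, -0.4691, 0.0482]
tcp_rot: [179.4, -0.8, 90.0]
force: [-0.9, 0.2, -0.7]
gripper_width: 0.0424
```

>>> {"op": "send_rows", "data": {
  "commands": "0 0 0.004 0; 0 0 0.003 0; 0 0 0 0; 0 0 0 0"
}}

```text
time_s: 7.25
tcp_pos: [0.4855, -0.4693, 0.0464]
tcp_rot: [179.3, -0.7, 90.0]
force: [-0.1, -0.1, -2.0]
gripper_width: 0.0427
```

>>> {"op": "send_rows", "data": {
  "commands": "0 0 0.006 0; 0 0 0.004 0; 0 0 0 0; 0 0 0 0"
}}

```text
time_s: 7.65
tcp_pos: [0.4861, -0.4698, 0.0463]
tcp_rot: [179.3, -0.6, 90.0]
force: [0.3, 0.1, -1.0]
gripper_width: 0.0425
```

```bash
python3 -c "
from h import *
st();c=cap('scene','s6');cv2.imwrite('pics/s6c.png',cv2.resize(c['image'][230:370,70:230],None,fx=4,fy=4))"
```

```text
7.65 [ 0.4861 -0.4698  0.0463] [179.25  -0.62  90.02] [ 0.3  0.1 -1. ] 0.0425
```

View pics/s6c.png

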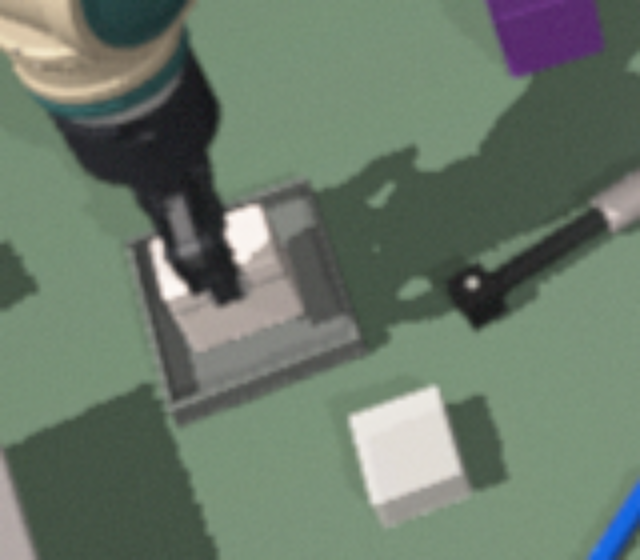

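>>> {"op": "send_rows", "data": {
  "commands": "0 0 0 0; 0 0 0 0; 0 0 0 0; 0 0 0 0",
  "gripper": 75
}}

```text
time_s: 8.1
tcp_pos: [0.4861, -0.4698, 0.0455]
tcp_rot: [179.3, -0.6, 90.0]
force: [0.1, 0.2, -0.3]
gripper_width: 0.0642
```

>>> {"op": "send_rows", "data": {
  "commands": "0 0 -0.04 0; 0 0 -0.08 0; 0 0 -0.08 0; 0 0 -0.08 0; 0 0 -0.08 0; 0 0 0 0"
}}

```text
time_s: 8.7
tcp_pos: [0.483, -0.4712, 0.23]
tcp_rot: [179.4, -0.8, 90.0]
force: [0.6, 0.6, 1.2]
gripper_width: 0.0641
```

Run:
```python
from h import *
st();cap('wrist','w7')
c=load('top0')
for n,w,b in(('long',(224.6,273.6),(183.3,259.2)),('short',(416.9,264.4),(449.2,254.7))):
    W=pt(c,*w,.02);B=pt(c,*b,.018);d=B-W;print(n,W,B,np.degrees(np.arctan2(d[1],d[0])))
# ends
for n,a,b in(('long',(238,277.5),(161,253)),('short',(406,268),(469,248.5))):
    W=pt(c,*a,.013);B=pt(c,*b,.013);d=B-W;print(n,(W+B)/2,np.linalg.norm(d),np.degrees(np.arctan2(d[1],d[0])))
```

```text
8.7 [ 0.483  -0.4712  0.23  ] [179.45  -0.84  90.02] [0.6 0.6 1.2] 0.0641
long [0.50599588 0.21377843 0.02      ] [0.54227761 0.31006888 0.018     ] 69.3538586354348
short [ 0.51513003 -0.23540695  0.02      ] [ 0.53583387 -0.31259688  0.018     ] -74.9855504716761
long [0.52732921 0.27369679 0.013     ] 0.1902386992052659 70.85812015750837
short [ 0.52848027 -0.28611082  0.013     ] 0.1562458950472465 -74.46723172434153
```

View pics/w7.png

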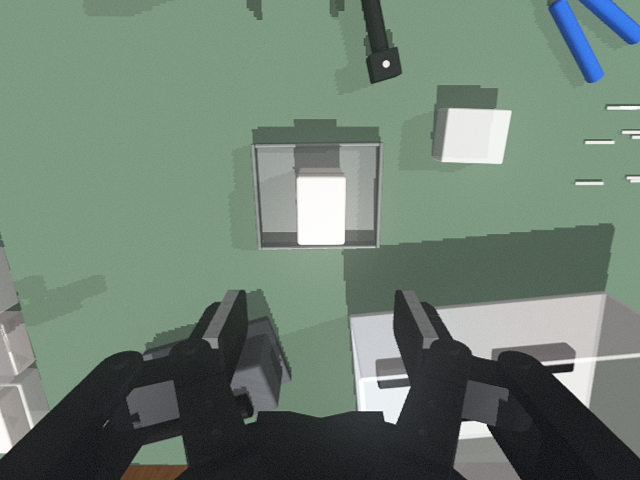

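The case stands upright in the tray, its top at (321,208) inside the rim. On to the long boom.

```bash
python3 -c "
from h import *
plan(.53,.245,.22,71)"
```

```text
15
0.096 0.006 0.001 0.093; 0.096 -0.008 0.001 0.093; 0.094 -0.022 0.001 0.025; 0.093 -0.025 0.001 -0.000; 0.093 -0.025 0.001 -0.000; 0.093 -0.025 0.001 -0.000; 0.093 -0.025 0.001 -0.000; 0.093 -0.025 0.001 -0.000
0.093 -0.025 0.001 -0.000; 0.093 -0.025 0.001 -0.000; 0.093 -0.025 0.001 -0.000; 0.093 -0.025 0.001 -0.000; 0.093 -0.025 0.001 -0.000; 0.093 -0.025 0.001 -0.000; 0.087 -0.024 0.001 -0.000
```

>>> {"op": "send_rows", "data": {
  "commands": "0.096 0.006 0.001 0.093; 0.096 -0.008 0.001 0.093; 0.094 -0.022 0.001 0.025; 0.093 -0.025 0.001 0; 0.093 -0.025 0.001 0; 0.093 -0.025 0.001 0; 0.093 -0.025 0.001 0; 0.093 -0.025 0.001 0",
  "gripper": 60
}}

```text
time_s: 9.55
tcp_pos: [0.5073, -0.0775, 0.2153]
tcp_rot: [-178.9, -1.3, 69.8]
force: [0.4, -0.2, -0.3]
gripper_width: 0.0511
```

```bash
python3 -c "
from h import *
plan(.53,.245,.20,71)"
```

```text
7
0.092 -0.027 0.005 -0.013; 0.093 -0.025 0.005 -0.000; 0.093 -0.025 0.005 -0.000; 0.093 -0.025 0.005 -0.000; 0.093 -0.025 0.005 -0.000; 0.093 -0.025 0.005 -0.000; 0.069 -0.018 0.003 -0.000
```

>>> {"op": "send_rows", "data": {
  "commands": "0.092 -0.027 0.005 -0.013; 0.093 -0.025 0.005 0; 0.093 -0.025 0.005 0; 0.093 -0.025 0.005 0; 0.093 -0.025 0.005 0; 0.080 -0.022 0.005 0; 0.04 -0.01 0 0; 0 0 0 0"
}}

```text
time_s: 10.35
tcp_pos: [0.5212, 0.2417, 0.1965]
tcp_rot: [-178.1, -1.0, 71.4]
force: [0.1, -2.1, 0.8]
gripper_width: 0.0513
```

>>> {"op": "send_rows", "data": {
  "commands": "0 0 0 0; 0 0 0 0"
}}

```text
time_s: 10.55
tcp_pos: [0.5204, 0.2408, 0.1943]
tcp_rot: [-178.0, -0.8, 71.4]
force: [-0.5, 0.2, 0.6]
gripper_width: 0.0516
```

```bash
python3 -c "
from h import *
st();cap('wrist','w8')"
```

```text
10.55 [0.5204 0.2408 0.1943] [-177.97   -0.81   71.42] [-0.5  0.2  0.6] 0.0516
```

View pics/w8.png

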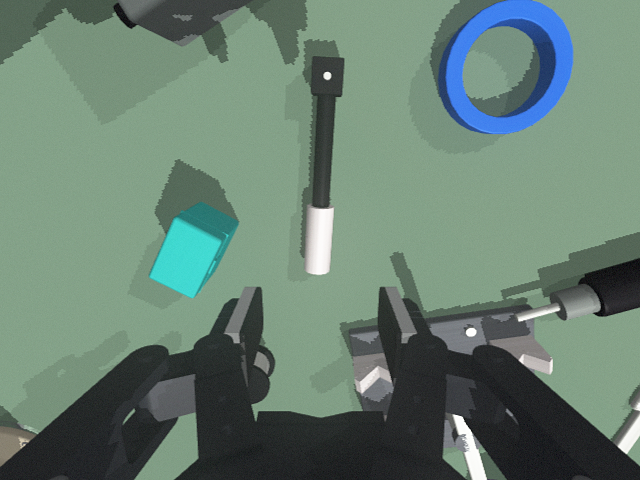

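```bash
cat >> h.py <<'E'
def boom(c,se,js,jt,te,off):
    # pixel of axis at sleeve end, sleeve/tube joint, tip end
    W=pt(c,*se,.013)[:2];B=pt(c,*te,.013)[:2];J=pt(c,*js,.013)[:2];d=B-W;L=np.linalg.norm(d);u=d/L
    print('mid',(W+B)/2,'L',L,'yaw',np.degrees(np.arctan2(u[1],u[0])),'from joint',J+u*off)
E
python3 - <<'E'
from h import *
boom(load('w8'),(317,275),(321,207),0,(328,56),.03)
E
```

```text
mid [0.52653291 0.27075691] L 0.19921251679066102 yaw 68.67703575786038 from joint [0.52717905 0.27089854]
```

```bash
python3 -c "
from h import *
plan(.527,.271,.09,69.5,lin=.04)"
```

```text
3
0.023 -0.003 0.077 0.021; 0.023 -0.003 0.077 -0.000; 0.016 -0.002 0.055 -0.000
```

>>> {"op": "send_rows", "data": {
  "commands": "0.023 -0.003 0.077 0.021; 0.023 -0.003 0.077 0; 0.016 -0.002 0.055 0; 0 0 0 0; 0 0 0 0; 0 0 0 0"
}}

```text
time_s: 11.2
tcp_pos: [0.5279, 0.2681, 0.0919]
tcp_rot: [-178.3, -0.9, 68.9]
force: [-0.3, 0.4, 0.2]
gripper_width: 0.0512
```

```bash
python3 -c "
from h import *
st();plan(.527,.271,.03,69.5,lin=.02)
cap('wrist','w9')"
```

```text
11.2 [0.5279 0.2681 0.0919] [-178.28   -0.94   68.88] [-0.3  0.4  0.2] 0.0512
4
0.002 -0.001 0.040 -0.007; 0.002 -0.001 0.040 -0.000; 0.002 -0.001 0.040 -0.000; 0.000 -0.000 0.004 -0.000
```

View pics/w9.png

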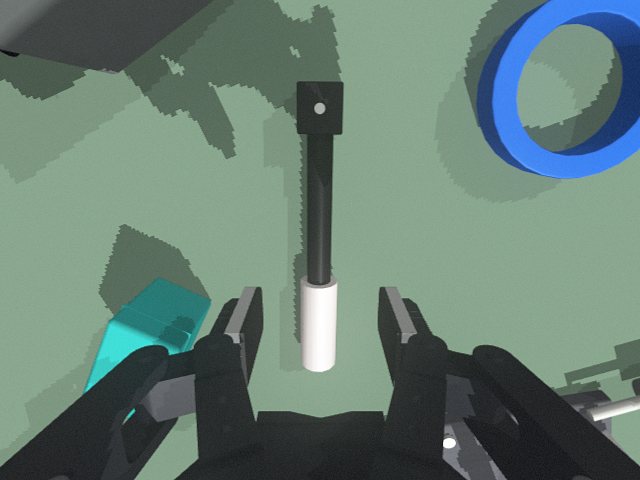

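Run:
```python
from h import *
boom(load('w9'),(319,370),(319,281),0,(320,80),.03)
```

```text
mid [0.52625955 0.26910837] L 0.20135725076969432 yaw 68.70394447762303 from joint [0.52694792 0.27145778]
```

>>> {"op": "send_rows", "data": {
  "commands": "0.001 -0.001 0.040 0; 0.001 -0.001 0.040 0; 0.001 0 0.040 0; 0 0 0.02 0; 0 0 0 0; 0 0 0 0"
}}

```text
time_s: 11.85
tcp_pos: [0.5332, 0.272, 0.0327]
tcp_rot: [-179.2, -1.7, 68.7]
force: [-0.4, 1.0, 0.9]
gripper_width: 0.051
```

>>> {"op": "send_rows", "data": {
  "commands": "-0.004 -0.006 0.016 0; -0.004 -0.006 0.016 0; 0 0 0.012 0; 0 0 0.008 0; 0 0 0 0; 0 0 0 0"
}}

```text
time_s: 12.45
tcp_pos: [0.5268, 0.2717, 0.0074]
tcp_rot: [-179.3, -1.9, 68.7]
force: [0.2, 0.1, -0.9]
gripper_width: 0.0511
```

>>> {"op": "send_rows", "data": {
  "commands": "0 0 0.003 0; 0 0 0 0; 0 0 0 0; 0 0 0 0; 0 0 0 0; 0 0 0 0",
  "gripper": 0
}}

```text
time_s: 13.05
tcp_pos: [0.5273, 0.2719, 0.0065]
tcp_rot: [-179.4, -2.0, 68.7]
force: [-0.1, 0.2, 0.5]
gripper_width: 0.0133
```

>>> {"op": "send_rows", "data": {
  "commands": "0 0 -0.03 0; 0 0 -0.05 0; 0 0 -0.08 0; 0 0 -0.08 0; 0 0 0 0; 0 0 0 0"
}}

```text
time_s: 13.65
tcp_pos: [0.5257, 0.2667, 0.1329]
tcp_rot: [-179.2, -1.8, 68.7]
force: [-0.7, -0.3, -3.0]
gripper_width: 0.0135
```

```bash
python3 -c "
from h import *
st();cap('wrist','w10');print(wrap(-8+90))"
```

```text
13.65 [0.5257 0.2667 0.1329] [-179.25   -1.8    68.73] [-0.7 -0.3 -3. ] 0.0135
82
```

View pics/w10.png

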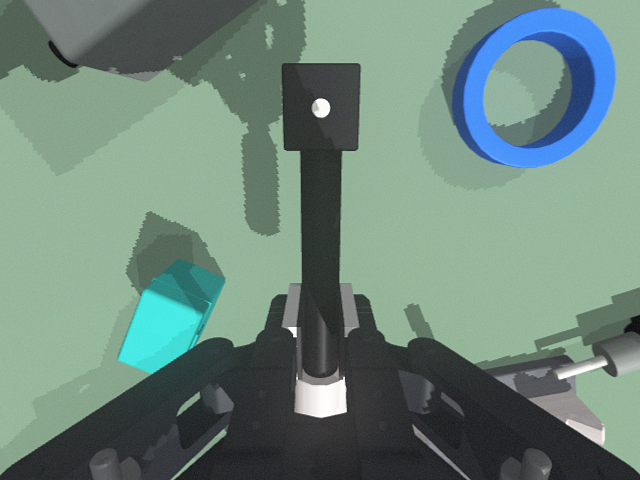

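```bash
python3 -c "
from h import *
plan(.6513,-.0042,.16,82)"
```

```text
7
-0.066 0.069 -0.008 -0.093; -0.076 0.058 -0.008 -0.054; -0.080 0.052 -0.008 -0.000; -0.080 0.052 -0.008 -0.000; -0.080 0.052 -0.008 -0.000; -0.080 0.052 -0.008 -0.000; -0.020 0.013 -0.002 -0.000
```

>>> {"op": "send_rows", "data": {
  "commands": "-0.066 0.069 -0.012 -0.093; -0.076 0.058 -0.012 -0.054; -0.080 0.052 -0.008 0; -0.080 0.052 -0.008 0; -0.080 0.052 -0.008 0; -0.065 0.042 -0.008 0; 0 0 0 0; 0 0 0 0"
}}

```text
time_s: 14.5
tcp_pos: [0.6415, 0.0073, 0.1404]
tcp_rot: [-178.7, -1.8, 82.3]
force: [-0.9, 1.1, -3.0]
gripper_width: 0.0136
```

```bash
python3 -c "
from h import *
st();cap('wrist','w11');plan(.6513,-.0042,.16,82)"
```

```text
14.5 [0.6415 0.0073 0.1404] [-178.65   -1.79   82.33] [-0.9  1.1 -3. ] 0.0136
1
-0.020 0.023 -0.040 0.004
```

View pics/w11.png

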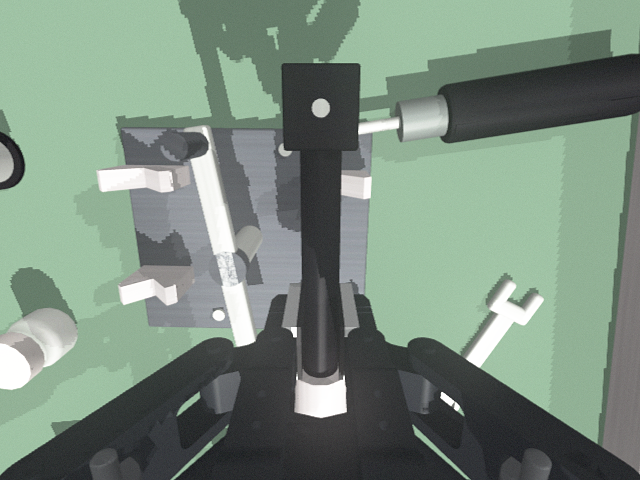

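>>> {"op": "send_rows", "data": {
  "commands": "-0.020 0.023 0.01 0; 0 0 0.02 0; 0 0 0 0; 0 0 0 0"
}}

```text
time_s: 14.95
tcp_pos: [0.649, 0.0015, 0.1216]
tcp_rot: [-178.4, -1.8, 82.7]
force: [-0.1, -0.1, -2.0]
gripper_width: 0.0136
```

```bash
python3 -c "
from h import *
st();plan(.6513,-.0042,.10,82)"
```

```text
14.95 [0.649  0.0015 0.1216] [-178.37   -1.8    82.65] [-0.1 -0.1 -2. ] 0.0136
1
-0.011 0.006 0.043 0.007
```

>>> {"op": "send_rows", "data": {
  "commands": "-0.014 0.004 0.030 0.007; 0 0 0.03 0; 0 0 0.02 0; 0 0 0 0; 0 0 0 0; 0 0 0 0"
}}

```text
time_s: 15.55
tcp_pos: [0.6478, -0.0028, 0.077]
tcp_rot: [-178.2, -1.8, 82.1]
force: [-0.5, -0.5, -1.4]
gripper_width: 0.0134
```

```bash
python3 -c "
from h import *
st();cap('wrist','w12');c=cap('scene','s12');cv2.imwrite('pics/s12c.png',cv2.resize(c['image'][200:330,260:420],None,fx=5,fy=5)[:600]);plan(.6513,-.0042,.06,82)"
```

```text
15.55 [ 0.6478 -0.0028  0.077 ] [-178.23   -1.79   82.08] [-0.5 -0.5 -1.4] 0.0134
1
-0.002 0.007 0.035 0.001
```

View pics/w12.png

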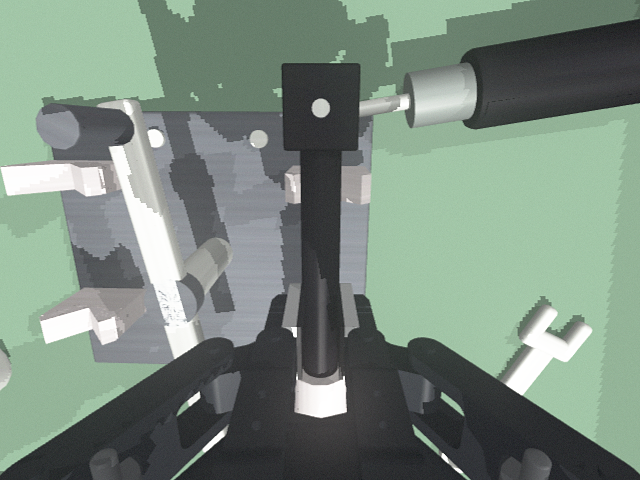

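View pics/s12c.png

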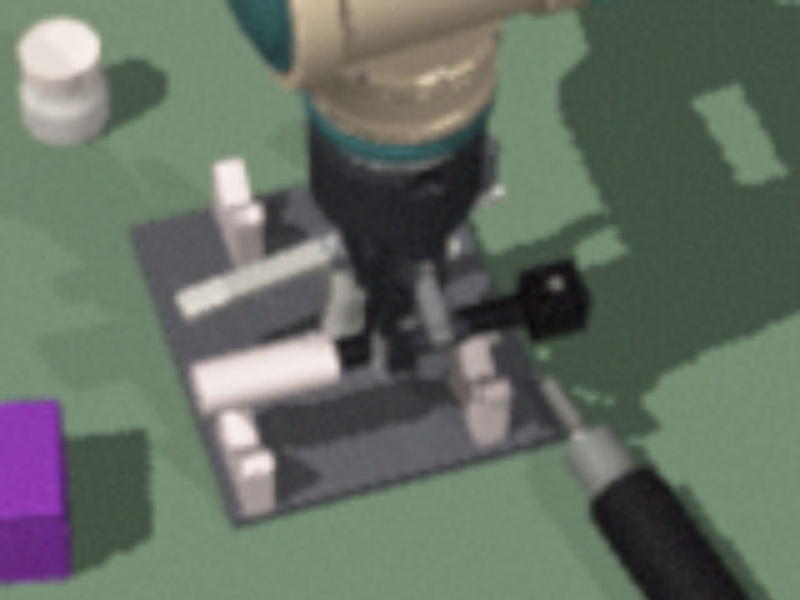

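Run:
```python
from h import *
c=load('w12'); R=Ro.from_euler('z',-8,degrees=True).as_matrix()
J=lambda x,y,z: np.array([.582,.0055,0])+R@np.array([x,y,z])
for x in(48,70,92):print(proj(c,J(x/1e3,.041,.052)),proj(c,J(x/1e3,.055,.052)))
cv2.imwrite('pics/w12c.png',cv2.resize(c['image'][140:220,260:400],None,fx=5,fy=5))
```

```text
[282.75593114 202.16411446] [281.97226264 173.53732427]
[327.48829437 202.56111268] [327.73878479 173.83626844]
[372.54947074 202.9610291 ] [373.84955078 174.13746119]
```

View pics/w12c.png

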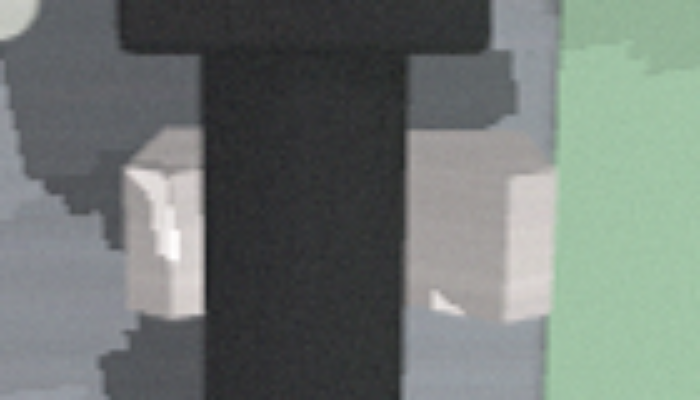

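>>> {"op": "send_rows", "data": {
  "commands": "-0.002 0.006 0.010 0; 0 0 0.012 0; 0 0 0.010 0; 0 0 0 0; 0 0 0 0"
}}

```text
time_s: 16.15
tcp_pos: [0.6513, -0.0039, 0.0609]
tcp_rot: [-178.4, -1.8, 82.1]
force: [-0.4, 0.2, -2.1]
gripper_width: 0.0134
```

```bash
python3 -c "
from h import *
st();plan(.6513,-.0042,.045,82)"
```

```text
16.15 [ 0.6513 -0.0039  0.0609] [-178.38   -1.8    82.08] [-0.4  0.2 -2.1] 0.0134
1
-0.001 0.000 0.032 0.001
```

>>> {"op": "send_rows", "data": {
  "commands": "0 -0.001 0.010 0; 0 -0.001 0.010 0; 0 0 0.008 0; 0 0 0 0; 0 0 0 0"
}}

```text
time_s: 16.65
tcp_pos: [0.6497, -0.0032, 0.0456]
tcp_rot: [-178.4, -1.8, 82.1]
force: [0.2, -0.1, -1.8]
gripper_width: 0.0131
```

>>> {"op": "send_rows", "data": {
  "commands": "-0.001 0.002 0.004 0; 0 0 0.003 0; 0 0 0.002 0; 0 0 0 0; 0 0 0 0"
}}

```text
time_s: 17.15
tcp_pos: [0.6509, -0.0037, 0.0443]
tcp_rot: [-178.4, -1.8, 82.1]
force: [-1.4, 0.4, -1.4]
gripper_width: 0.0133
```

>>> {"op": "send_rows", "data": {
  "commands": "0 0 0.005 0; 0 0 0.004 0; 0 0 0 0; 0 0 0 0"
}}

```text
time_s: 17.55
tcp_pos: [0.6513, -0.0037, 0.0447]
tcp_rot: [-178.5, -1.8, 82.1]
force: [0.3, 0.5, -1.2]
gripper_width: 0.0135
```

```bash
python3 -c "
from h import *
st();c=cap('scene','s13');cv2.imwrite('pics/s13c.png',cv2.resize(c['image'][210:330,270:420],None,fx=5,fy=5))"
```

```text
17.55 [ 0.6513 -0.0037  0.0447] [-178.51   -1.8    82.1 ] [ 0.3  0.5 -1.2] 0.0135
```

View pics/s13c.png

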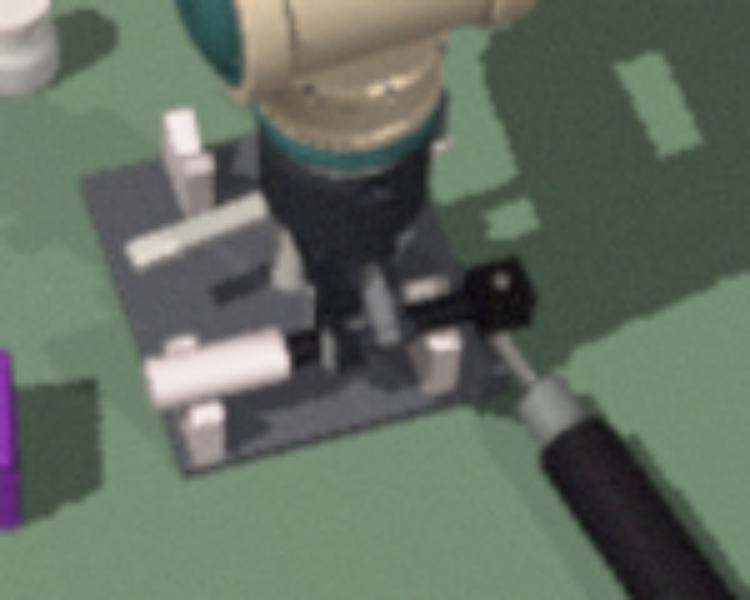

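>>> {"op": "send_rows", "data": {
  "commands": "0 0 0 0; 0 0 0 0; 0 0 0 0; 0 0 0 0",
  "gripper": 40
}}

```text
time_s: 18.0
tcp_pos: [0.652, -0.0038, 0.0446]
tcp_rot: [-178.6, -1.8, 82.1]
force: [0.4, -0.3, -0.3]
gripper_width: 0.0344
```

```bash
python3 -c "
from h import *
st();cap('wrist','w14')"
```

```text
18.0 [ 0.652  -0.0038  0.0446] [-178.61   -1.81   82.11] [ 0.4 -0.3 -0.3] 0.0344
```

View pics/w14.png

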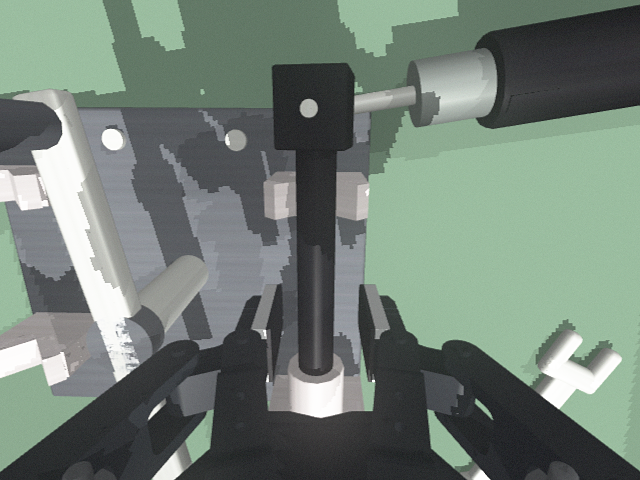

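Released, the tube now lies in the shallow notch at about (316,195). Going up to check it.

>>> {"op": "send_rows", "data": {
  "commands": "0 -0.004 -0.03 0; 0 0 -0.05 0; 0 0 -0.08 0; 0 0 -0.08 0; 0 0 -0.06 0; 0 0 0 0; 0 0 0 0"
}}

```text
time_s: 18.75
tcp_pos: [0.652, -0.0089, 0.2064]
tcp_rot: [-178.8, -1.8, 82.1]
force: [-0.2, -0.4, -0.4]
gripper_width: 0.0342
```

```bash
python3 -c "
from h import *
st();cap('wrist','w15');c=cap('scene','s15');cv2.imwrite('pics/s15c.png',cv2.resize(c['image'][210:330,270:420],None,fx=5,fy=5))"
```

```text
18.75 [ 0.652  -0.0089  0.2064] [-178.77   -1.81   82.11] [-0.2 -0.4 -0.4] 0.0342
```

View pics/w15.png

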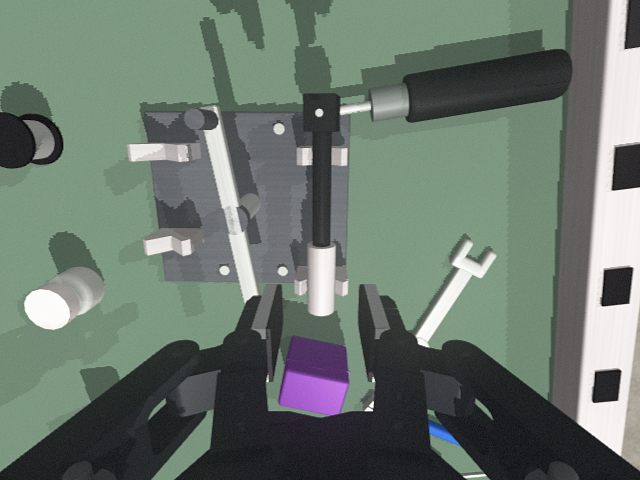

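View pics/s15c.png

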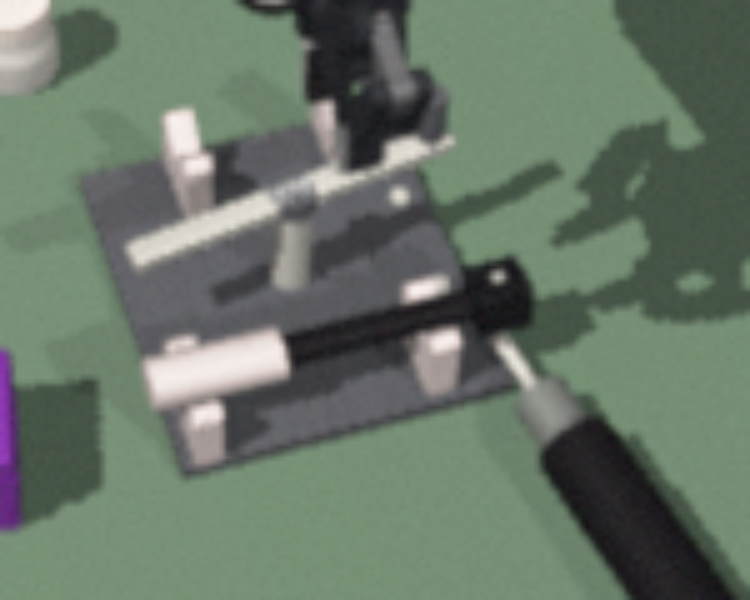

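```bash
cat >> h.py <<'E'
RJ=Ro.from_euler('z',-8,degrees=True).as_matrix()
def injig(p): return RJ.T@(np.array(p)-np.array([.582,.0055,0]))
E
python3 - <<'E'
from h import *
c=load('w15')
for q,z in(((320,314),.05),((321,246),.058),((321,150),.058),((319.5,113),.063),((321,94),.05)):print(injig(pt(c,*q,z)).round(4))
plan(.528,-.286,.2,105.5)
E
```

```text
[ 0.0691 -0.0995  0.05  ]
[ 0.07   -0.0285  0.058 ]
[0.0697 0.0536 0.058 ]
[0.0685 0.0818 0.063 ]
[0.0694 0.0967 0.05  ]
7
-0.092 -0.027 0.002 -0.093; -0.087 -0.040 0.002 -0.093; -0.080 -0.052 0.002 -0.073; -0.074 -0.061 0.002 -0.000; -0.074 -0.061 0.002 -0.000; -0.074 -0.061 0.002 -0.000; -0.024 -0.020 0.001 -0.000
```

Measured in the jig frame, the long boom lies at x≈69.5 mm and y≈0, with its sleeve in the deep notch. Next, the short boom.

```bash
python3 -c "
from h import *
plan(.538,-.315,.2,105)"
```

```text
7
-0.094 -0.021 0.002 -0.093; -0.090 -0.034 0.002 -0.093; -0.084 -0.047 0.002 -0.068; -0.078 -0.056 0.002 -0.000; -0.078 -0.056 0.002 -0.000; -0.078 -0.056 0.002 -0.000; -0.063 -0.045 0.001 -0.000
```

>>> {"op": "send_rows", "data": {
  "commands": "-0.094 -0.021 0.002 -0.093; -0.090 -0.034 0.002 -0.093; -0.084 -0.047 0.002 -0.068; -0.078 -0.056 0.002 0; -0.078 -0.056 0.002 0; -0.070 -0.050 0.002 0; -0.040 -0.030 0 0; 0 0 0 0",
  "gripper": 60
}}

```text
time_s: 19.65
tcp_pos: [0.5366, -0.3047, 0.1767]
tcp_rot: [-178.6, -3.0, 105.9]
force: [0.7, 0.0, 0.1]
gripper_width: 0.0511
```

>>> {"op": "send_rows", "data": {
  "commands": "0 0 0 0; 0 0 0 0"
}}

```text
time_s: 19.85
tcp_pos: [0.536, -0.3036, 0.1743]
tcp_rot: [-178.4, -3.2, 105.9]
force: [-1.2, 0.6, 0.1]
gripper_width: 0.0511
```

```bash
python3 -c "
from h import *
st();cap('wrist','w16')"
```

```text
19.85 [ 0.536  -0.3036  0.1743] [-178.43   -3.24  105.88] [-1.2  0.6  0.1] 0.0511
```

View pics/w16.png

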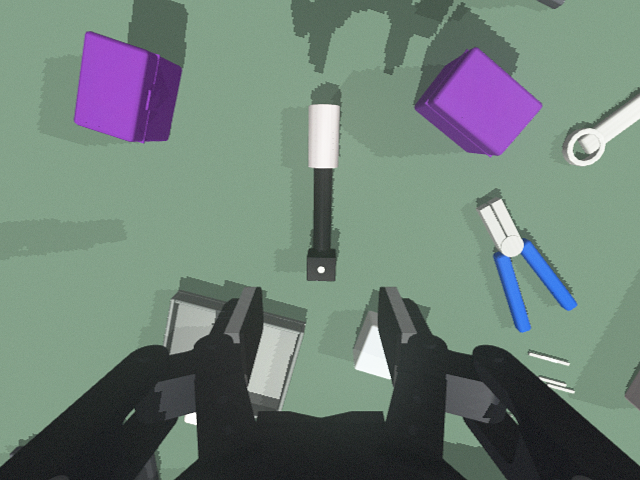

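Run:
```python
from h import *
boom(load('w16'),(325,103),(323.5,168),0,(321,281),.025)
```

```text
mid [ 0.52946423 -0.28469159] L 0.1574006566934356 yaw -75.17498745306081 from joint [ 0.52920736 -0.28385343]
```

```bash
sed -i "s/R=Ro.from_euler('xyz',\[180,0,a\]/R=Ro.from_euler('xyz',[s['tcp_rot'][0] if s else 180,s['tcp_rot'][1] if s else 0,a]/" h.py; python3 -c "
from h import *
plan(.5293,-.2848,.07,104.8,lin=.04)"
```

```text
3
0.010 0.001 0.079 0.012; 0.010 0.001 0.079 -0.000; 0.007 0.000 0.052 -0.000
```

>>> {"op": "send_rows", "data": {
  "commands": "0.010 0.001 0.075 0.012; 0.010 0 0.075 0; 0.007 -0.002 0.050 0; 0 0 0 0; 0 0 0 0; 0 0 0 0"
}}

```text
time_s: 20.5
tcp_pos: [0.5323, -0.2797, 0.0759]
tcp_rot: [-178.6, -3.0, 105.4]
force: [0.2, -1.0, 0.3]
gripper_width: 0.0515
```

```bash
python3 -c "
from h import *
st();cap('wrist','w17');plan(.5293,-.2848,.02,104.8,lin=.02)"
```

```text
20.5 [ 0.5323 -0.2797  0.0759] [-178.62   -3.    105.35] [ 0.2 -1.   0.3] 0.0515
3
-0.005 -0.002 0.040 0.006; -0.005 -0.002 0.040 -0.000; -0.004 -0.002 0.034 -0.000
```

View pics/w17.png

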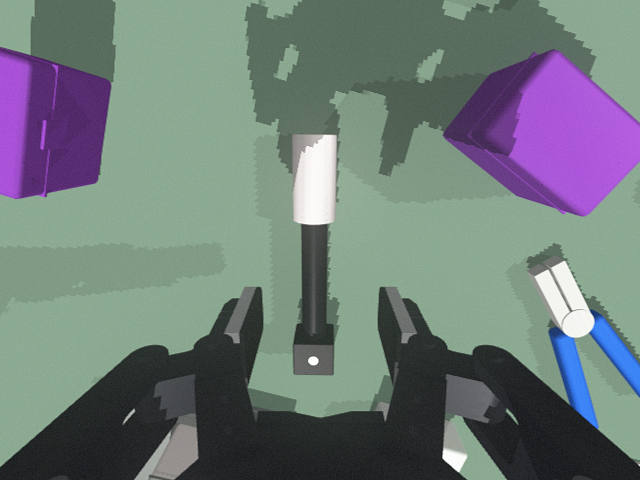

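Run:
```python
from h import *
boom(load('w17'),(316,134),(314.5,223),0,(313.5,374),.025)
```

```text
mid [ 0.53019094 -0.28743172] L 0.15961341285913044 yaw -75.35481491122314 from joint [ 0.52924979 -0.2852151 ]
```

>>> {"op": "send_rows", "data": {
  "commands": "-0.005 -0.004 0.036 0.006; -0.005 -0.004 0.036 0; -0.004 -0.003 0.030 0; 0 0 0 0; 0 0 0 0"
}}

```text
time_s: 21.05
tcp_pos: [0.5319, -0.289, 0.0321]
tcp_rot: [-179.2, -2.3, 104.8]
force: [-0.4, 0.1, 1.6]
gripper_width: 0.0511
```

>>> {"op": "send_rows", "data": {
  "commands": "0.004 -0.002 0.018 0; 0.004 -0.001 0.018 0; 0 0 0.012 0; 0 0 0.006 0; 0 0 0 0; 0 0 0 0"
}}

```text
time_s: 21.65
tcp_pos: [0.5297, -0.2845, 0.0052]
tcp_rot: [-179.3, -2.2, 104.8]
force: [-0.3, -0.6, 0.2]
gripper_width: 0.0513
```

>>> {"op": "send_rows", "data": {
  "commands": "0 0 0 0; 0 0 0 0; 0 0 0 0; 0 0 0 0; 0 0 0 0; 0 0 0 0",
  "gripper": 0
}}

```text
time_s: 22.25
tcp_pos: [0.5301, -0.2848, 0.006]
tcp_rot: [-179.4, -2.2, 104.8]
force: [0.1, 0.2, -0.3]
gripper_width: 0.0134
```

>>> {"op": "send_rows", "data": {
  "commands": "0 0 -0.03 0; 0 0 -0.05 0; 0 0 -0.08 0; 0 0 -0.08 0; 0 0 -0.03 0; 0 0 0 0; 0 0 0 0"
}}

```text
time_s: 22.95
tcp_pos: [0.5323, -0.2892, 0.1501]
tcp_rot: [-179.4, -2.2, 104.8]
force: [-1.1, -0.2, -1.7]
gripper_width: 0.0138
```

```bash
python3 -c "
from h import *
st();cap('wrist','w18');print(RJ@[-.07,0,0]+[.582,.0055,0])
plan(.5127,.0152,.165,82,lin=.04,ang=4)"
```

```text
22.95 [ 0.5323 -0.2892  0.1501] [-179.37   -2.16  104.84] [-1.1 -0.2 -1.7] 0.0138
[0.51268124 0.01524212 0.        ]
8
0.078 0.015 -0.001 0.044; 0.079 0.010 -0.001 0.044; 0.080 0.004 -0.001 0.044; 0.080 -0.001 -0.001 0.044; 0.080 -0.007 -0.001 0.044; 0.079 -0.012 -0.001 0.032; 0.078 -0.016 -0.001 -0.000; 0.050 -0.010 -0.001 -0.000
```

View pics/w18.png

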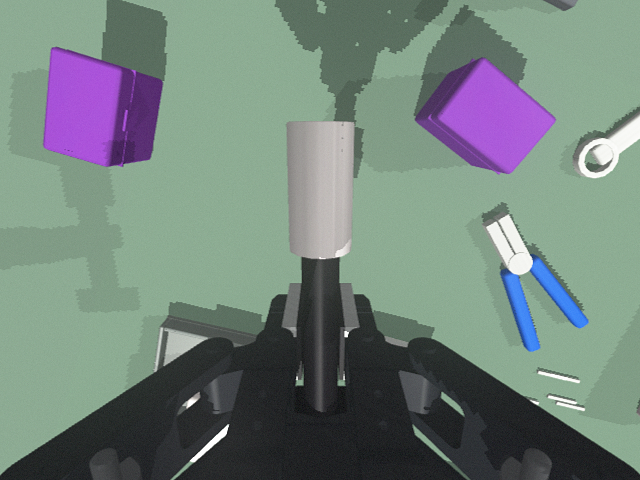

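>>> {"op": "send_rows", "data": {
  "commands": "0.078 0.015 -0.006 0.044; 0.079 0.010 -0.006 0.044; 0.080 0.004 -0.006 0.044; 0.080 -0.001 -0.006 0.044; 0.080 -0.007 -0.006 0.044; 0.070 -0.010 -0.006 0.028; 0.050 -0.008 -0.004 0; 0 0 0 0"
}}

```text
time_s: 23.8
tcp_pos: [0.5116, -0.0197, 0.1666]
tcp_rot: [-177.2, -2.0, 81.3]
force: [-0.3, -0.6, -2.4]
gripper_width: 0.0138
```

```bash
python3 -c "
from h import *
st();plan(.5127,.0152,.15,82,lin=.04,ang=4)"
```

```text
23.8 [ 0.5116 -0.0197  0.1666] [-177.22   -1.98   81.35] [-0.3 -0.6 -2.4] 0.0138
1
0.068 -0.007 0.036 -0.007
```

>>> {"op": "send_rows", "data": {
  "commands": "0.040 -0.004 0.02 -0.007; 0.028 -0.003 0.03 0; 0 0 0.03 0; 0 0 0 0; 0 0 0 0"
}}

```text
time_s: 24.3
tcp_pos: [0.5087, 0.0158, 0.1212]
tcp_rot: [-176.7, -1.9, 82.0]
force: [0.0, -0.4, -0.7]
gripper_width: 0.0135
```

```bash
python3 -c "
from h import *
st();plan(.5127,.0152,.077,82,lin=.04,ang=4)"
```

```text
24.3 [0.5087 0.0158 0.1212] [-176.7    -1.89   82.01] [ 0.  -0.4 -0.7] 0.0135
2
-0.003 0.012 0.079 0.000; -0.000 0.001 0.009 -0.000
```

>>> {"op": "send_rows", "data": {
  "commands": "-0.001 0.006 0.030 0; -0.001 0.004 0.030 0; 0 0 0.02 0; 0 0 0 0; 0 0 0 0; 0 0 0 0"
}}

```text
time_s: 24.9
tcp_pos: [0.5124, 0.0134, 0.0789]
tcp_rot: [-176.8, -1.9, 81.8]
force: [0.1, 0.3, -0.7]
gripper_width: 0.0137
```

```bash
python3 -c "
from h import *
st();c=cap('wrist','w19');plan(.5127,.0152,.06,82,lin=.04,ang=4)
J=lambda x,y,z: np.array([.582,.0055,0])+RJ@np.array([x,y,z])
print(proj(c,J(-.07,.043,.055)),proj(c,J(-.07,.057,.055)))"
```

```text
24.9 [0.5124 0.0134 0.0789] [-176.77   -1.87   81.84] [ 0.1  0.3 -0.7] 0.0137
1
0.002 0.002 0.038 -0.002
[320.91625682 193.46147304] [320.9128854  164.13511443]
```

View pics/w19.png

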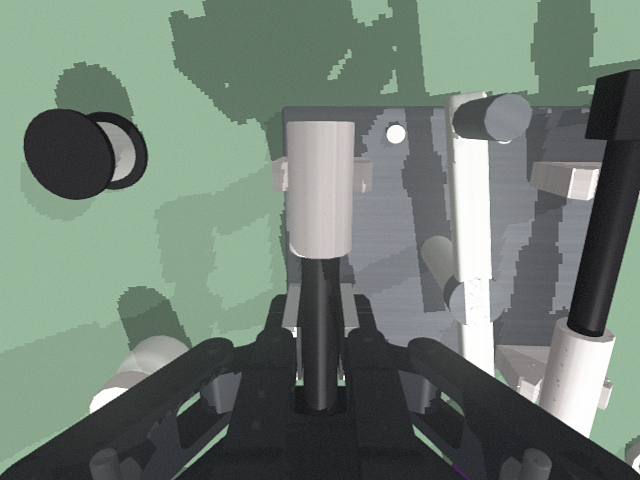

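The sleeve at (320,190) is centred over the deep notch block (273–372). Lowering it now.

>>> {"op": "send_rows", "data": {
  "commands": "0.002 0.001 0.010 0; 0.001 0 0.012 0; 0 0 0.010 0; 0 0 0 0; 0 0 0 0"
}}

```text
time_s: 25.45
tcp_pos: [0.513, 0.0158, 0.0628]
tcp_rot: [-176.9, -1.9, 81.9]
force: [-0.7, 0.3, -1.1]
gripper_width: 0.013
```

```bash
python3 -c "
from h import *
st();plan(.5127,.0152,.045,82,lin=.04,ang=4)"
```

```text
25.45 [0.513  0.0158 0.0628] [-176.92   -1.88   81.86] [-0.7  0.3 -1.1] 0.013
1
-0.003 0.001 0.036 -0.002
```

>>> {"op": "send_rows", "data": {
  "commands": "-0.001 0 0.010 0; -0.001 0 0.010 0; 0 0 0.010 0; 0 0 0 0; 0 0 0 0"
}}

```text
time_s: 25.95
tcp_pos: [0.512, 0.0153, 0.0464]
tcp_rot: [-176.9, -1.9, 81.9]
force: [0.2, 0.4, -0.9]
gripper_width: 0.0138
```

>>> {"op": "send_rows", "data": {
  "commands": "0 0 0.004 0; 0 0 0.004 0; 0 0 0.003 0; 0 0 0 0; 0 0 0 0"
}}

```text
time_s: 26.45
tcp_pos: [0.5123, 0.0154, 0.0443]
tcp_rot: [-177.0, -1.9, 81.9]
force: [-0.0, 0.0, -1.0]
gripper_width: 0.0134
```

>>> {"op": "send_rows", "data": {
  "commands": "0 0 0.005 0; 0 0 0.003 0; 0 0 0 0; 0 0 0 0"
}}

```text
time_s: 26.85
tcp_pos: [0.5125, 0.0154, 0.0444]
tcp_rot: [-177.0, -1.9, 81.9]
force: [-1.1, -0.0, -0.6]
gripper_width: 0.0134
```

>>> {"op": "send_rows", "data": {
  "commands": "0 0 0 0; 0 0 0 0; 0 0 0 0; 0 0 0 0",
  "gripper": 40
}}

```text
time_s: 27.25
tcp_pos: [0.5129, 0.0155, 0.0438]
tcp_rot: [-177.1, -1.9, 81.9]
force: [-0.6, -0.2, 0.1]
gripper_width: 0.0344
```

>>> {"op": "send_rows", "data": {
  "commands": "0 0 -0.03 0; 0 0 -0.05 0; 0 0 -0.08 0; 0 0 -0.08 0; 0 0 -0.06 0; 0 0 0 0; 0 0 0 0"
}}

```text
time_s: 27.95
tcp_pos: [0.5198, 0.0092, 0.2051]
tcp_rot: [-177.2, -1.9, 81.9]
force: [-0.4, -0.0, -0.4]
gripper_width: 0.0342
```

```bash
python3 -c "
from h import *
st();cap('wrist','w20');c=cap('scene','s20');cv2.imwrite('pics/s20c.png',cv2.resize(c['image'][210:330,270:420],None,fx=5,fy=5))"
```

```text
27.95 [0.5198 0.0092 0.2051] [-177.23   -1.87   81.9 ] [-0.4 -0.  -0.4] 0.0342
```

View pics/w20.png

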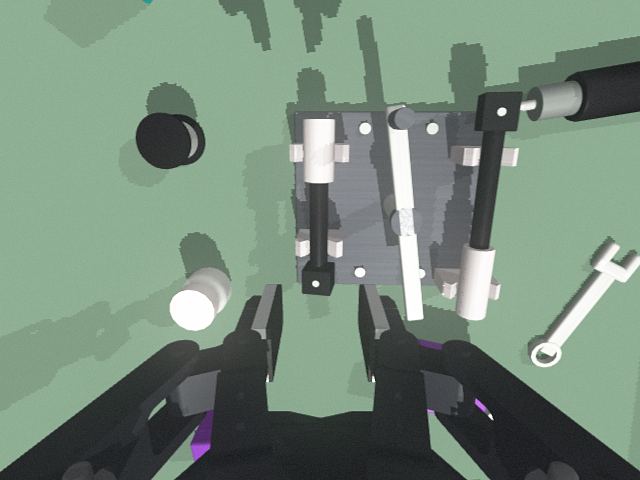

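View pics/s20c.png

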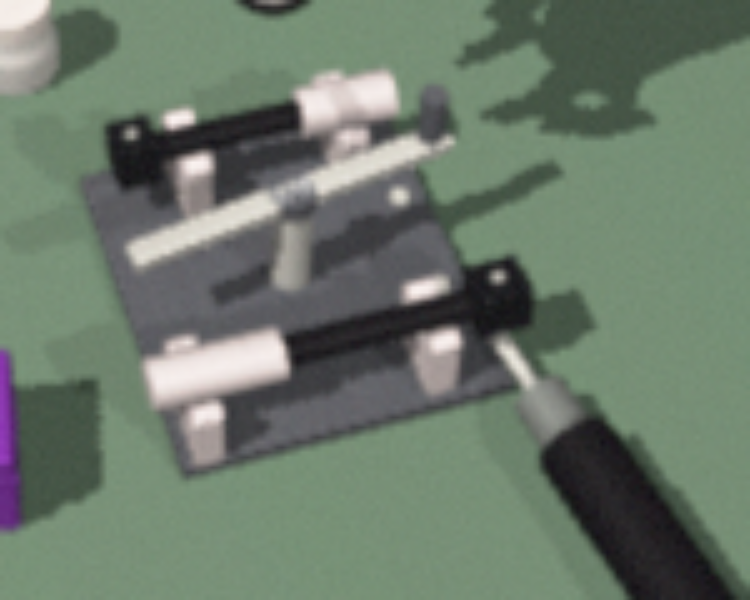

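Run:
```python
from h import *
c=load('w20')
t=pt(c,402,118,.112);print(t,injig(t)); j=injig(t);th=np.arctan2(-j[0],j[1]);print('theta',th,np.hypot(j[0],j[1]))
b=[injig(pt(c,*q,.08)) for q in((394,106),(415,319))];print(b)
for q,z in(((319,119),.05),((319,183),.058),((318,293),.05),((319,278),.063)):print('short',injig(pt(c,*q,z)).round(4))
for q,z in(((471,318),.05),((482,247),.058),((501,111),.063)):print('long',injig(pt(c,*q,z)).round(4))
T=np.array([.582,.0055,0])+RJ@[-.077*np.sin(th),.077*np.cos(th),0];print(T,82+np.degrees(th))
plan(T[0],T[1],.16,82+np.degrees(th),lin=.04)
```

```text
[0.57924951 0.08298407 0.112     ] [-0.01350742  0.07634721  0.112     ]
theta 0.17510890427503578 0.0775328742395152
[array([-0.01425787,  0.08538884,  0.08      ]), array([ 0.0132137 , -0.08488157,  0.08      ])]
short [-0.0695  0.0773  0.05  ]
short [-0.0692  0.0266  0.058 ]
short [-0.0706 -0.0774  0.05  ]
short [-0.069  -0.0565  0.063 ]
long [ 0.0721 -0.0996  0.05  ]
long [ 0.07   -0.0271  0.058 ]
long [0.0684 0.0826 0.063 ]
[0.57926842 0.08245153 0.        ] 92.03300117011989
3
0.061 0.039 0.034 -0.093; 0.055 0.048 0.033 -0.019; 0.032 0.030 0.020 -0.000
```

>>> {"op": "send_rows", "data": {
  "commands": "0.061 0.039 0.020 -0.080; 0.055 0.048 0.020 -0.030; 0.032 0.030 0.010 0; 0 0 0 0; 0 0 0 0; 0 0 0 0",
  "gripper": 50
}}

```text
time_s: 28.65
tcp_pos: [0.5793, 0.0827, 0.1711]
tcp_rot: [-176.8, -2.3, 92.1]
force: [-0.2, 0.1, 0.5]
gripper_width: 0.0427
```

```bash
python3 -c "
from h import *
st();cap('wrist','w21');plan(.5793,.0825,.09,92,lin=.03)"
```

```text
28.65 [0.5793 0.0827 0.1711] [-176.79   -2.28   92.07] [-0.2  0.1  0.5] 0.0427
3
-0.002 0.003 0.060 0.001; -0.002 0.003 0.060 -0.000; -0.002 0.002 0.042 -0.000
```

View pics/w21.png

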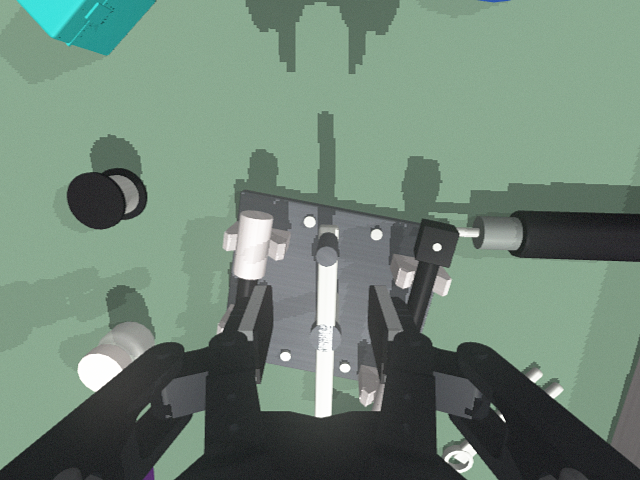

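>>> {"op": "send_rows", "data": {
  "commands": "-0.002 0.003 0.050 0; -0.002 0.003 0.050 0; -0.001 0.002 0.030 0; 0 0 0.01 0; 0 0 0 0; 0 0 0 0"
}}

```text
time_s: 29.3
tcp_pos: [0.5797, 0.0797, 0.103]
tcp_rot: [-177.2, -2.3, 91.8]
force: [0.2, 0.6, 0.3]
gripper_width: 0.0427
```

```bash
python3 -c "
from h import *
st();cap('wrist','w22');plan(.5793,.0825,.089,92,lin=.03)"
```

```text
29.3 [0.5797 0.0797 0.103 ] [-177.16   -2.26   91.81] [0.2 0.6 0.3] 0.0427
1
0.004 0.000 0.029 -0.002
```

View pics/w22.png

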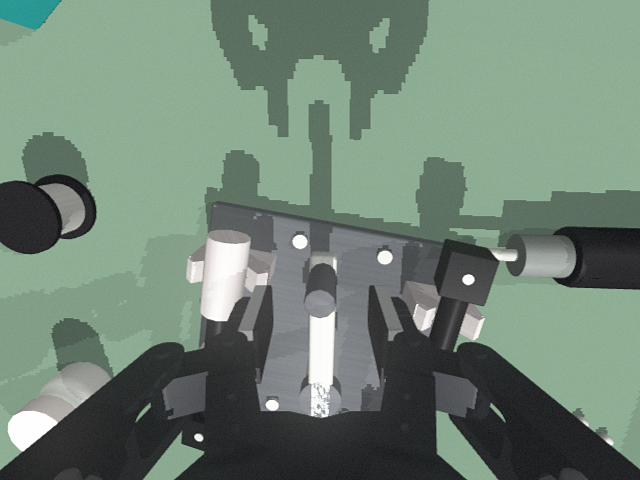

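>>> {"op": "send_rows", "data": {
  "commands": "0.004 0 0.014 0; 0 0 0.010 0; 0 0 0.002 0; 0 0 0 0; 0 0 0 0; 0 0 0 0",
  "gripper": 24
}}

```text
time_s: 29.95
tcp_pos: [0.5802, 0.0827, 0.0916]
tcp_rot: [-177.4, -2.3, 91.8]
force: [0.5, 0.4, -0.6]
gripper_width: 0.0201
```

```bash
python3 -c "
from h import *
st();cap('wrist','w23');s=manip.state();print(injig(s['tcp_pos']))"
```

```text
29.95 [0.5802 0.0827 0.0916] [-177.4    -2.27   91.85] [ 0.5  0.4 -0.6] 0.0201
[-0.01249311  0.07619345  0.09158751]
```

View pics/w23.png

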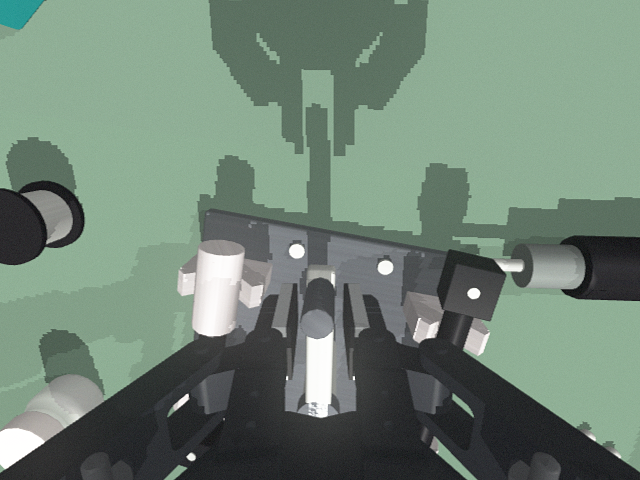

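>>> {"op": "send_rows", "data": {
  "commands": "-0.001 -0.016 0 -0.067; -0.001 -0.016 0 -0.067; -0.001 -0.016 0 -0.067; -0.001 -0.016 0 -0.067; -0.001 -0.016 0 -0.067; 0 0 0 0"
}}

```text
time_s: 30.6
tcp_pos: [0.5424, 0.0707, 0.0934]
tcp_rot: [-179.2, -3.2, 123.2]
force: [-0.1, -0.2, -0.3]
gripper_width: 0.0203
```

```bash
cat >> h.py <<'E'
def arc(th):
    s=manip.state(); j=injig(s['tcp_pos']); print('jig',j.round(4),'r',np.hypot(j[0],j[1]).round(4),'th',np.arctan2(-j[0],j[1]).round(3),'yaw th',np.radians(s['tcp_rot'][2]-82).round(3),s['force'].round(1),s['tcp_rot'].round(1))
    g=np.array([.582,.0055,0])+RJ@[-.077*np.sin(th),.077*np.cos(th),.091]; plan(*g,82+np.degrees(th),lin=.01,ang=6)
E
python3 -c "
from h import *
arc(1.1)"
```

```text
jig [-0.0483  0.0591  0.0934] r 0.0763 th 0.686 yaw th 0.719 [-0.1 -0.2 -0.3] [-179.2   -3.2  123.2]
4
-0.003 -0.020 0.002 -0.067; -0.001 -0.020 0.002 -0.067; 0.001 -0.020 0.002 -0.067; 0.001 -0.003 0.000 -0.043
```

Tracking the arc well, so I'm carrying on.

>>> {"op": "send_rows", "data": {
  "commands": "-0.001 -0.017 0.001 -0.060; -0.001 -0.017 0.001 -0.060; -0.001 -0.017 0 -0.060; -0.001 -0.016 0 -0.060; 0 0 0 0"
}}

```text
time_s: 31.1
tcp_pos: [0.5197, 0.0483, 0.0936]
tcp_rot: [179.4, -3.3, 144.8]
force: [-0.2, -0.3, 0.3]
gripper_width: 0.0202
```

```bash
python3 -c "
from h import *
arc(1.5)"
```

```text
jig [-0.0677  0.0337  0.0936] r 0.0756 th 1.109 yaw th 1.096 [-0.2 -0.3  0.3] [179.4  -3.3 144.8]
4
-0.003 -0.020 0.001 -0.067; -0.001 -0.020 0.001 -0.067; 0.001 -0.020 0.002 -0.067; 0.000 0.000 0.000 -0.057
```

>>> {"op": "send_rows", "data": {
  "commands": "-0.001 -0.016 0 -0.062; -0.001 -0.016 0 -0.062; -0.001 -0.015 0 -0.062; -0.001 -0.012 0 -0.06; 0 -0.008 0 -0.04; 0 0 0 0; 0 0 0 0"
}}

```text
time_s: 31.8
tcp_pos: [0.5092, 0.0194, 0.0938]
tcp_rot: [177.9, -2.6, 169.8]
force: [-0.7, 0.1, -0.4]
gripper_width: 0.0207
```

```bash
python3 -c "
from h import *
cap('wrist','w24');arc(1.6)"
```

```text
jig [-0.074   0.0037  0.0938] r 0.0741 th 1.521 yaw th 1.532 [0.3 0.1 0.4] [177.9  -2.6 169.8]
1
0.005 -0.012 0.005 -0.043
```

View pics/w24.png

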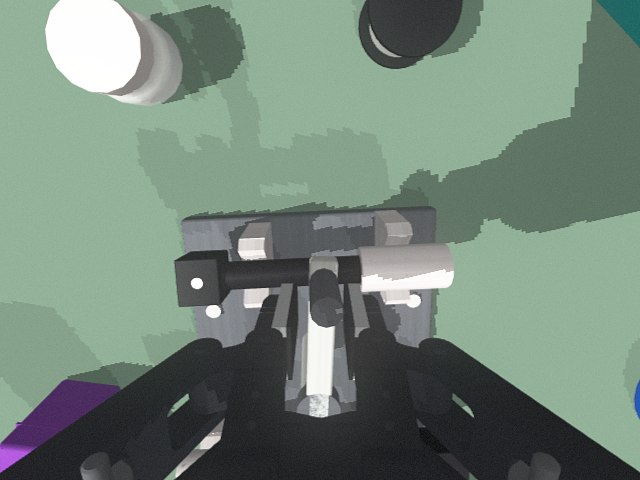

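>>> {"op": "send_rows", "data": {
  "commands": "0.003 -0.010 0 -0.03; 0 -0.008 0 0; 0 -0.004 0 0; 0 0 0 0; 0 0 0 0"
}}

```text
time_s: 32.35
tcp_pos: [0.5069, 0.0143, 0.0937]
tcp_rot: [177.2, -2.5, 172.0]
force: [0.3, 0.3, -0.0]
gripper_width: 0.0206
```

```bash
python3 -c "
from h import *
arc(1.6);c=cap('wrist','w25');J=lambda x,y,z: np.array([.582,.0055,0])+RJ@np.array([x,y,z])
print(proj(c,J(-.077,0,.112)))"
```

```text
jig [-0.0756 -0.0018  0.0937] r 0.0756 th 1.594 yaw th 1.571 [ 0.3  0.3 -0. ] [177.2  -2.5 172. ]
1
0.003 -0.001 0.006 -0.018
[326.56567548 315.6947606 ]
```

View pics/w25.png

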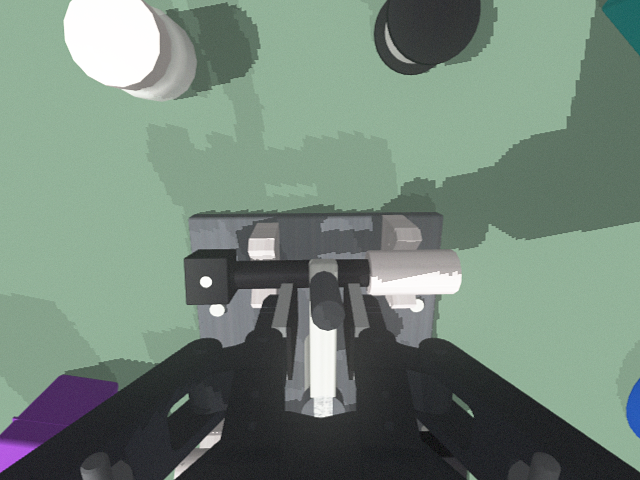

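>>> {"op": "send_rows", "data": {
  "commands": "0 -0.010 0 0; 0 -0.008 0 0; 0 0 0 0; 0 0 0 0"
}}

```text
time_s: 32.8
tcp_pos: [0.5069, 0.0145, 0.0936]
tcp_rot: [176.1, -2.5, 172.1]
force: [-0.9, -0.6, -0.7]
gripper_width: 0.0206
```

>>> {"op": "send_rows", "data": {
  "commands": "0 0.006 0 0; 0 0 0 0; 0 0 0 0; 0 0 0 0",
  "gripper": 40
}}

```text
time_s: 33.2
tcp_pos: [0.5074, 0.0161, 0.0939]
tcp_rot: [176.2, -2.5, 172.0]
force: [0.4, -0.1, -0.2]
gripper_width: 0.0339
```

>>> {"op": "send_rows", "data": {
  "commands": "0 0 -0.03 0; 0 0 -0.05 0; 0 0 -0.08 0; 0 0 -0.08 0; 0 0 -0.06 0; 0 0 0 0; 0 0 0 0"
}}

```text
time_s: 33.9
tcp_pos: [0.5115, 0.0038, 0.2475]
tcp_rot: [176.3, -2.7, 171.8]
force: [0.2, 0.4, -0.4]
gripper_width: 0.0343
```

```bash
python3 -c "
from h import *
st();cap('wrist','w26');c=cap('scene','s26');cv2.imwrite('pics/s26c.png',cv2.resize(c['image'][210:330,270:420],None,fx=5,fy=5))"
```

```text
33.9 [0.5115 0.0038 0.2475] [176.35  -2.7  171.83] [ 0.2  0.4 -0.4] 0.0343
```

View pics/w26.png

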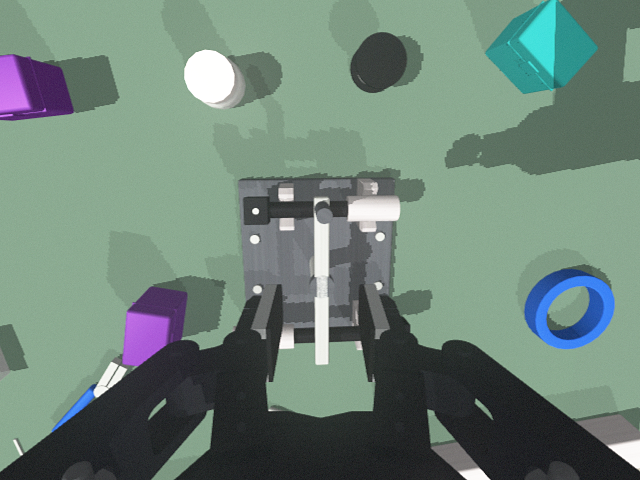

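View pics/s26c.png

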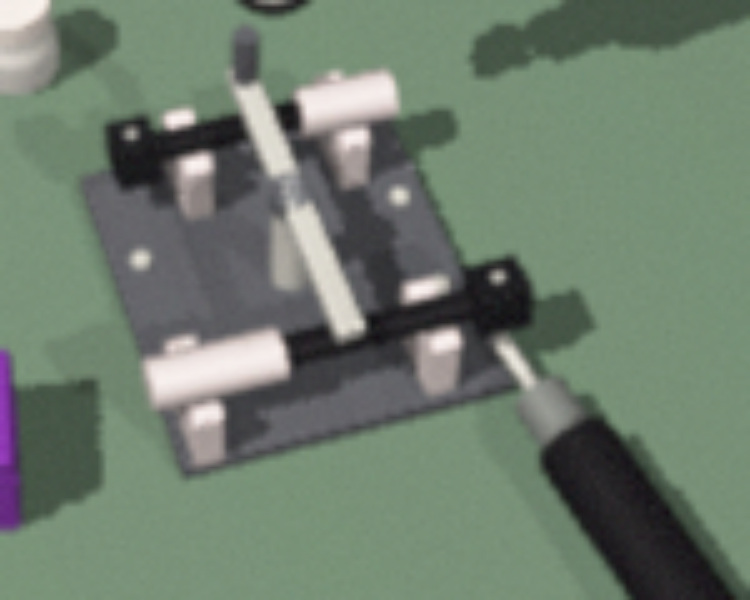

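Run:
```python
from h import *
c=load('w26')
a=pt(c,321,199,.08);b=pt(c,321,363,.08);ja,jb=injig(a),injig(b);d=ja-jb;print(ja,jb,'keeper',np.arctan2(-d[0],d[1]), 'tab',injig(pt(c,323,213,.112)))
for n,q,z in(('s',(400,209),.05),('s',(244,211),.05),('l',(378,334),.06),('l',(245,340),.05)):print(n,injig(pt(c,*q,z)).round(4))
t=cap('top','t27'); cv2.imwrite('pics/t27c.png',cv2.resize(t['image'][180:320,250:560],None,fx=2.5,fy=2.5))
```

```text
[-8.52427346e-02  8.43692842e-05  8.00000000e-02] [ 0.0850691  -0.00076146  0.08      ] keeper 1.5658300270681016 tab [-0.07940735 -0.00043288  0.112     ]
s [-0.0683  0.0817  0.05  ]
s [-0.0692 -0.0736  0.05  ]
l [0.0666 0.0622 0.06  ]
l [ 0.0736 -0.0814  0.05  ]
```

View pics/t27.png

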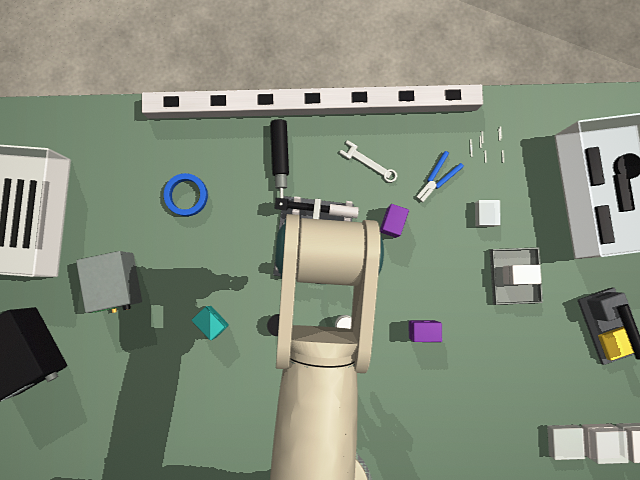

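Run:
```python
from h import *
c=load('t27');im=c['image'][240:310,480:550];cv2.imwrite('pics/tray.png',cv2.resize(im,None,fx=8,fy=8,interpolation=cv2.INTER_CUBIC))
h=cv2.cvtColor(im,cv2.COLOR_BGR2HSV);m=(h[...,2]>225).astype(np.uint8);n,l,s,ce=cv2.connectedComponentsWithStats(m);i=1+s[1:,4].argmax();u=ce[i]+[480,240];print(u,s[i],pt(c,*u,.0665))
c=load('w7');print('wrist',[pt(c,u,v,.0665)[:2].round(4) for u,v in((299,176),(345,176),(344,244),(298,244))])
```

```text
[526.42166344 273.99226306] [ 33  25  28  19 517] [ 0.48571033 -0.47098403  0.0665    ]
wrist [array([ 0.4672, -0.4388]), array([ 0.5072, -0.4389]), array([ 0.5076, -0.5014]), array([ 0.4653, -0.5013])]
```

View pics/tray.png

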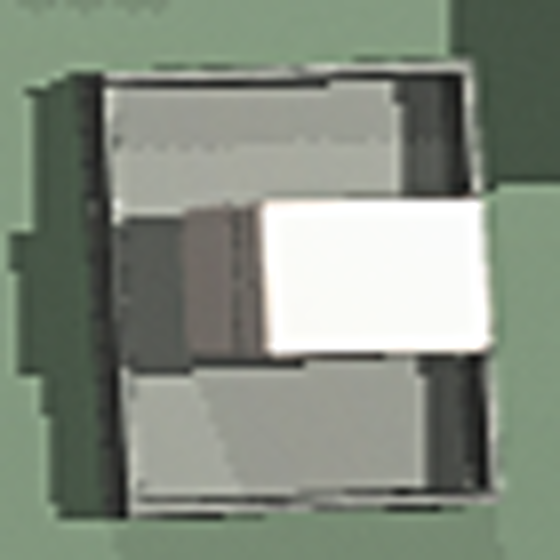

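All the checks agree: the case centre is about 3 mm from the tray centre, the keeper reads about 1.57 rad, and the gripper is clear at z = 0.25 m. Handing in.

```bash
python3 -c "
from h import *
st();print(manip.close_job())"
```

```text
34.05 [0.511  0.0039 0.2464] [176.35  -2.82 171.85] [-0.1  0.4  0.2] 0.0342
the job is handed in; nothing more can be done
None
```

I put the white case upright in the grey tray and lowered the long boom, then the short boom, into their notches. I then led the keeper by its tab to its stop and handed the job in at 34 s of the 72 s; no verdict came back.

What the last pictures showed:
- **Case:** its centre is about 3 mm from the tray's centre.
- **Booms:** both are within about 2 mm of their lanes, judged from the wrist view, with sleeves in the deep notches. I checked "level" only by eye.
- **Long boom, last reading:** after the keeper swing it was partly hidden behind the gripper. Its visible ends read x = 67 and 74 mm, a rougher check than the 69–70 mm I measured just after placing it.
- **Keeper:** about 1.57 rad.
- **Bystanders:** those in view look unmoved by eye; I did not measure them.
- **Robot:** the gripper was clear at 0.25 m.

Two things were off on the way:
- **Case grip:** the tool rose about 8 mm while closing, so I held the case with only about 16 mm of pad. It did not slip.
- **Tool tilt:** it drifted by up to about 4°, which I could not correct with these moves. I saw no effect on the placings.

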